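# Shingle headplate blanks in the drying tray

### The arm

A 6-joint arm with a two-finger parallel gripper is mounted at the origin on a cart in front of the work surface, level with it; the furniture and walls round the work are solid. World frame = base frame: x ahead of the robot, y to its left, z up, the work surface at z = 0. Lengths are in m, angles in rad, forces in N, time in s.
With the tool pointing down it reaches from about 0.35 to 0.975 m from the base axis. Payload 4.9 kg.
Tool frame: the origin (TCP) lies at the very end of the fingers, on their centre line; the grasp point (between the pads) lies 19 mm behind it; z points along the fingers, y is the line along which they close (so a half turn about z gives the same grasp; the last joint's range is limited). The gripper opens to 85 mm and grips with 20 to 120 N. Pads are 22 mm wide; open, the fingers measure 114 mm over their backs; the gripper's body (76 mm by 85 mm) begins 54 mm behind the grasp point. The pads swing forward as they close: fully open they stand 13 mm farther back than shut.
Start: joints at [-1.319, 0.053, 1.613, -0, 1.476, -0.119], TCP at [0.226, -0.583, 0.231] pointing down, gripper open.
Joint ranges: [-3.01, 3.01], [-1.01, 2.22], [0.06, 2.58], [-1.02, 4.17], [0.09, 2.62], [-3.14, 3.14]. Speed limits (rad/s): [2.57, 2.57, 3.14, 3.14, 3.14, 3.14].

### API

Orientations are given as a rotation vector (axis times angle).
In Python, from station import ctrl gives the robot as it stands. The module is installed in compiled form; this text tells all that it offers.
- The arm moves only by the tool jog_arm, never from a script. Its argument "steps" is a list of rows, each an object with "delta_rot": the turn, a rotation vector about the tool's x, y, z in degrees, a list of three; "linear": the shift along the tool's x, y, z in m, a list of three; "grip": the finger opening in m, from 0 to 0.0854. In form: [{"delta_rot": [rx, ry, rz], "linear": [x, y, z], "grip": grip}, ...]. A call has 1 to 10 rows; each row shifts and turns the commanded pose from where the row before left it, along the tool's axes as they then stand; what a row does not reach is not made up. A row lasts 1/10 s, in which the tool goes at most 50 mm and 8.59 degrees, less where a joint would pass 70% of its speed; a pose out of reach is approached as far as the arm can. A call with a gripper value outside its range is refused whole. The fingers move at their own pace and stop on an object; "newtons" is the grip in N (left out, the last holds). Time passes only in rows, so rows that do not move let the fingers close. It gives the time, the measured TCP pose, the force, the opening and the grip force at its end, in the units of the state.
- ctrl.get_obs(): the state, without advancing time (a new reading comes with each control period).
- ctrl.get_image(name): name is "scene" or "top" or "wrist"; returns (picture, depth): 420x560x3 uint8, red, green, blue; 420x560 float32, m along the optical axis (not along the pixel's ray), 0 where there is no reading.
- ctrl.camera_info(name): a dict with "camera_matrix" (3x3 intrinsics, pixels), "R" (3x3) and "t" (3): a world point X has camera coordinates R X + t; the wrist camera has in their place "T_tool_cam" (4x4, takes a point from camera to tool coordinates, whose origin is the TCP and whose axes are the flange's). Camera axes: x right, y down, z forward; pixel columns grow to the right and rows downward; lengths in m; the calibration is good to about 2 mm. A picture is of the moment at which its call begins: read the wrist's pose just before it. camera_info takes no time and is no camera call.
- ctrl.finish_job(): hands the job in; it is judged then, once.
The state is a dict: "t": time; "q": joint angles; "dq": joint speeds; "effort": joint torques, N m; "tool_pos": TCP position; "tool_rot": TCP orientation; "contact_force": force on the tool from outside, world axes, zero at the start; "wrist_torque": the same for the moment, N m; "opening": finger opening in m; "grip_force": force on a finger pad.
Only numpy, scipy, OpenCV 4.12 (cv2) and the standard library are available. Lean on these libraries where they do the work, as an engineer would, in place of code of your own. Each camera call takes 0.05 s, during which the arm holds its last target. There are 200 camera calls.

### The job

The first pale headplate blank already lies in the drying tray; carry on shingling: take the red-brown blank from the rack and lay it at the middle lath, then the dark one at the last lath, nearest you. Each must end with its foot down on the tray floor and pushed fully home against the upslope face of its lath, hole end up the slope, leaning back squarely on the blank before it. The pale one stays home at its lath, and the spare pale blank in the rack and the tools on the bench stay where they are.

Things in the scene. Friction and masses are not known exactly. Their poses are not given: they have to be found in the camera images.
- tray: Fixed shallow wooden tray, 250 x 88 mm (76 mm inside); floor 6 mm, wall tops 18 mm above the bench. Origin: centre of its underside; x along it, from the starter end (away from the robot) toward the robot; z up. A dark starter batten lies across at x -100 to -84 mm, 16 mm above the tray floor; three brown laths, 8 mm wide, 6 mm high, have their faces toward the batten at x = 3, 48, 93 mm.
- rack: Fixed wooden dowel rack, base 190 x 90 x 12 mm; three blanks (red, dark, a pale spare) stand on end at x = -56, 0, 56 mm of its frame, in any order, each between two pairs of dowels at y = +-20 mm (8 mm thick, 11 mm apart clear, tops 54 mm above the bench). Origin: centre of its underside; x along the row, z up.
- lath1 (a point): Point on the tray floor at the foot of the batten-side face of the first (nearest the starter batten) lath, mid-width; axes as the tray's (x away from the starter batten). A blank lying home here has the middle of its foot end about 0 mm from it in x and 4 mm above it, and slopes up about 10 degrees toward -x to its hole end.
- lath2 (a point): Point on the tray floor at the foot of the batten-side face of the middle lath, mid-width; axes as the tray's (x away from the starter batten). A blank lying home here has the middle of its foot end about 0 mm from it in x and 4 mm above it, and slopes up about 10 degrees toward -x to its hole end.
- lath3 (a point): Point on the tray floor at the foot of the batten-side face of the last (nearest the robot) lath, mid-width; axes as the tray's (x away from the starter batten). A blank lying home here has the middle of its foot end about 0 mm from it in x and 4 mm above it, and slopes up about 10 degrees toward -x to its hole end.
- red_blank: Loose headplate blank, red-brown wood, dark dot for the hole; 110 x 60 x 8 mm, about 50 g. Origin: middle of its foot end (lower in the rack); z along its length from foot to hole end, y along the width, x through the thickness. In the rack it stands upright, foot 12 mm and top 122 mm above the bench. Either face may lie upward.
- red_head (a point): Middle of the hole end of the red blank, 110 mm from the foot end.
- dark_blank: Loose headplate blank, near-black wood, pale dot for the hole; 110 x 60 x 8 mm, about 50 g. Origin: middle of its foot end (lower in the rack); z along its length from foot to hole end, y along the width, x through the thickness. In the rack it stands upright, foot 12 mm and top 122 mm above the bench. Either face may lie upward.
- dark_head (a point): Middle of the hole end of the dark blank, 110 mm from the foot end.
- pale_blank: Loose first blank, pale straw-coloured wood, same size, already lying home at the first lath, its upper part on the starter batten. Origin: middle of its foot end; its own axes lie as the tray's (level, x along the tray), while its face slopes about 10 degrees. Must stay there.
- pale_head (a point): Middle of the hole end of the laid pale blank, toward the starter batten.
- plane: Bystander, to be left alone: low block plane, red and black, 155 mm long; origin at the centre of its underside (as it stands).
- wood_mallet: Bystander, to be left alone: wooden mallet, 264 mm long; origin at the centre of its underside (as it stands).
- blue_tape: Bystander, to be left alone: roll of blue tape, 101 mm across, 24 mm high; origin at the centre of its underside (as it stands).
- measure: Bystander, to be left alone: yellow tape measure, 81 mm long, 62 mm high; origin at the centre of its underside (as it stands).
- red_chisel: Bystander, to be left alone: chisel with red handle, 225 mm long; origin at the centre of its underside (as it stands).
- brown_offcut: Bystander, to be left alone: brown offcut, 140 x 45 x 22 mm; origin at the centre of its underside (as it stands).
- spare_blank: Bystander, to be left alone: pale spare blank like the others, standing in the rack, foot end down, and staying there; origin at the centre of its underside (as it stands).
Mind the look-alikes: they are no part of the job. What is shaped like the red_blank but turquoise is not meant.

How it is judged:
On the way, in this order (a step that is already met when the one before it is completed fails the run):
1. The red-brown blank lies home at the middle lath, its upper part overlapping the pale one, let go (x of red_blank in the frame of lath2 between -0.003 and 0.003 m and y of red_blank in the frame of lath2 between -0.01 and 0.01 m and z of red_blank in the frame of lath2 between -0.002 and 0.0085 m and x of red_head in the frame of lath2 between -0.12 and -0.1 m and y of red_head in the frame of lath2 between -0.014 and 0.014 m and z of red_head in the frame of lath2 between 0.014 and 0.036 m and linear speed of red_blank below 0.03 m/s and contact force between the fingers and red_blank below 0.01 N), for 0.2 s.
2. The dark blank lies home at the last lath, its upper part overlapping the red-brown one, let go (x of dark_blank in the frame of lath3 between -0.003 and 0.003 m and y of dark_blank in the frame of lath3 between -0.01 and 0.01 m and z of dark_blank in the frame of lath3 between -0.002 and 0.0085 m and x of dark_head in the frame of lath3 between -0.12 and -0.1 m and y of dark_head in the frame of lath3 between -0.014 and 0.014 m and z of dark_head in the frame of lath3 between 0.014 and 0.036 m and linear speed of dark_blank below 0.03 m/s and contact force between the fingers and dark_blank below 0.01 N), for 0.2 s.
At the end, for the whole second after the job is handed in: Pale, red-brown, dark blanks lie at laths 1, 2, 3, let go, at rest. Mid foot end within 3 mm of the lath face (pale: 5 mm short allowed), 10 mm off centre, under 8.5 mm above the floor. Hole end 100-120 mm back toward the batten, 14 mm off centre, 14-36 mm above the floor (all of step 1 and all of step 2 and x of pale_blank in the frame of lath1 between -0.005 and 0.003 m and y of pale_blank in the frame of lath1 between -0.01 and 0.01 m and z of pale_blank in the frame of lath1 between -0.002 and 0.0085 m and x of pale_head in the frame of lath1 between -0.12 and -0.1 m and y of pale_head in the frame of lath1 between -0.014 and 0.014 m and z of pale_head in the frame of lath1 between 0.014 and 0.036 m and linear speed of pale_blank below 0.03 m/s); the robot touches nothing.
It fails at once if A bystander (plane, mallet, blue tape, tape measure, chisel, offcut or spare blank) is moved by more than 25 mm (distance of any of plane, wood_mallet, blue_tape, measure, red_chisel, brown_offcut, spare_blank from where it was at the start of the episode above 0.025 m).
It also fails if it takes over 64 s, if anything falls off the work surface, if the arm or the gripper's body presses on something with over 40 N, if the wrist force passes 120 N, or if a joint passes its speed limit or range.

## Working session

There is one attempt and no reset: what is moved stays moved. The work goes in short steps, Python scripts to look and compute and a tool call to move; the robot and the scene stay as the last step left them, time stands still between calls to the robot, and variables do not carry over. Pictures are saved under pics/ and viewed, at most 10 in all, crops included, and the job is handed in when it is done.

Besides the shell and the picture viewer there is one more tool, called in YAML: its name, and indented under it one key for each argument. jog_arm: Moves the arm, as the interface text tells. Its arguments: {"type":"object","properties":{"steps":{"type":"array"},"newtons":{"type":"number"}},"required":["steps"]}

```bash
mkdir -p pics; cat > h.py <<'E'
import numpy as np, cv2
from station import ctrl
from scipy.spatial.transform import Rotation as Ro
def cloud(name):
    o=ctrl.get_obs(); im,d=ctrl.get_image(name); c=ctrl.camera_info(name); K=np.array(c["camera_matrix"])
    v,u=np.mgrid[:420,:560]; P=np.stack([(u-K[0,2])/K[0,0]*d,(v-K[1,2])/K[1,1]*d,d],-1)
    if "R" in c: P=(P-np.array(c["t"]).ravel())@np.array(c["R"])
    else:
        T=np.array(c["T_tool_cam"]); P=P@T[:3,:3].T+T[:3,3]
        P=P@Ro.from_rotvec(o["tool_rot"]).as_matrix().T+np.array(o["tool_pos"])
    P[d==0]=np.nan
    return im,P
E
python3 - <<'E'
from h import *
o=ctrl.get_obs(); print({k:np.round(v,3) for k,v in o.items()})
for n in("top","scene"):
    im,P=cloud(n); np.savez(n+".npz",im=im,P=P); cv2.imwrite(f"pics/{n}.png",im[:,:,::-1])
    c=ctrl.camera_info(n); print(n,-np.array(c["R"]).T@np.array(c["t"]).ravel(),np.array(c["R"])[2])
print(ctrl.camera_info("wrist"))
E
```

```text
{'t': np.float64(0.0), 'q': array([-1.319,  0.053,  1.614, -0.   ,  1.476, -0.119]), 'dq': array([-0.001,  0.001,  0.   ,  0.   ,  0.001, -0.   ]), 'effort': array([ 1.0000e-03, -3.9369e+01, -3.7017e+01, -0.0000e+00,  7.0000e-03,
       -0.0000e+00]), 'tool_pos': array([ 0.226, -0.582,  0.23 ]), 'tool_rot': array([-3.086, -0.579,  0.   ]), 'contact_force': array([ 0.083,  0.609, -0.578]), 'wrist_torque': array([ 0.017,  0.006, -0.033]), 'grip_force': np.float64(0.0), 'opening': np.float64(0.085)}
top [-0.53709756  0.38816695  1.49713585] [ 0.58833417 -0.21185657 -0.78037151]
scene [-0.15148568  0.79024828  1.18393343] [ 0.43427204 -0.51776223 -0.73710927]
{'camera_matrix': array([[370.82952684,   0.        , 278.9262189 ],
       [  0.        , 370.82952684, 212.9839603 ],
       [  0.        ,   0.        ,   1.        ]]), 'T_tool_cam': array([[ 6.27260614e-04, -9.52224726e-01, -3.05397572e-01,
         7.87535716e-02],
       [ 9.99999688e-01,  7.43841325e-04, -2.65371081e-04,
         3.54888074e-04],
       [ 4.79860240e-04, -3.05397310e-01,  9.52224896e-01,
        -1.41788178e-01],
       [ 0.00000000e+00,  0.00000000e+00,  0.00000000e+00,
         1.00000000e+00]])}
```

View pics/top.png

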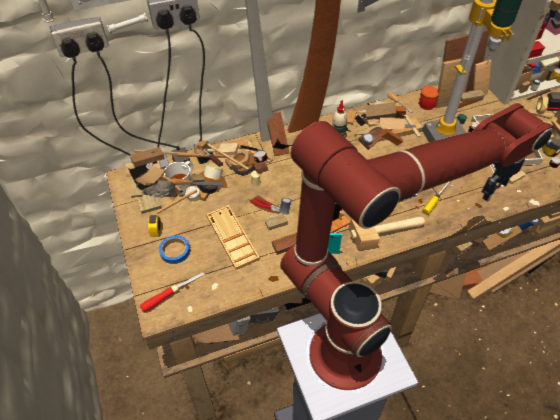

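View pics/scene.png

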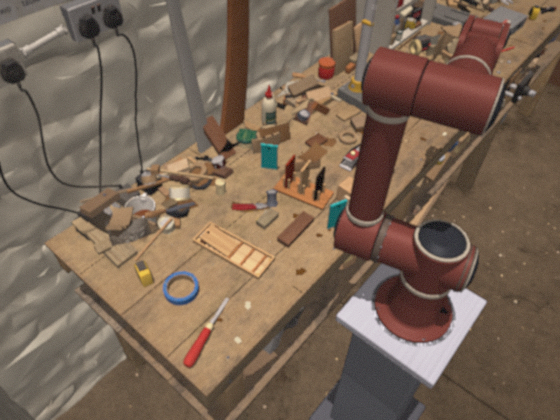

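The top view shows the tray around (232,236), with the rack hidden by the arm. The scene view shows the tray at (233,248) and the rack at (305,190), with red at (290,168), pale in the middle, and dark at (320,182). Turquoise decoys are at (270,155) and (338,212).

```bash
python3 - <<'E'
from h import *
z=np.load("scene.npz"); im,P=z["im"],z["P"]
for n,(u,v) in dict(red=(290,165),dark=(320,180),pale=(306,178),rackL=(280,190),rackR=(328,205),trayfarL=(212,226),trayfarR=(192,240),traynearR=(264,274),traynearL=(274,258),tq1=(270,155),tq2=(338,212),tape=(180,288),offc=(296,228),meas=(143,272),mid=(240,250),bn=(266,218)).items():
    print(n,np.round(np.nanmedian(P[v-1:v+2,u-1:u+2].reshape(-1,3),0),3),im[v,u])
cv2.imwrite("pics/scz.png",cv2.resize(im[130:290,180:380,::-1],None,fx=4,fy=3.75,interpolation=cv2.INTER_CUBIC)[:600])
E
```

```text
red [ 0.562 -0.137  0.104] [64 20 18]
dark [ 0.452 -0.161  0.088] [26 23 19]
pale [ 0.509 -0.16   0.062] [97 75 50]
rackL [ 0.57  -0.099  0.011] [171 110  68]
rackR [ 0.41  -0.158  0.   ] [144 117  91]
trayfarL [0.615 0.178 0.031] [211 164 115]
trayfarR [0.64  0.246 0.003] [172 139 101]
traynearR [ 0.388  0.19  -0.   ] [171 141 109]
traynearL [0.399 0.132 0.011] [153 121  84]
tq1 [ 0.672 -0.164  0.066] [29 99 99]
tq2 [ 0.336 -0.102  0.068] [29 94 91]
tape [ 0.539  0.384 -0.001] [190 154 113]
offc [0.416 0.005 0.022] [130  89  70]
meas [0.625 0.437 0.055] [235 198  78]
mid [0.498 0.175 0.008] [232 194 141]
bn [0.516 0.035 0.021] [165 143 112]
```

View pics/scz.png

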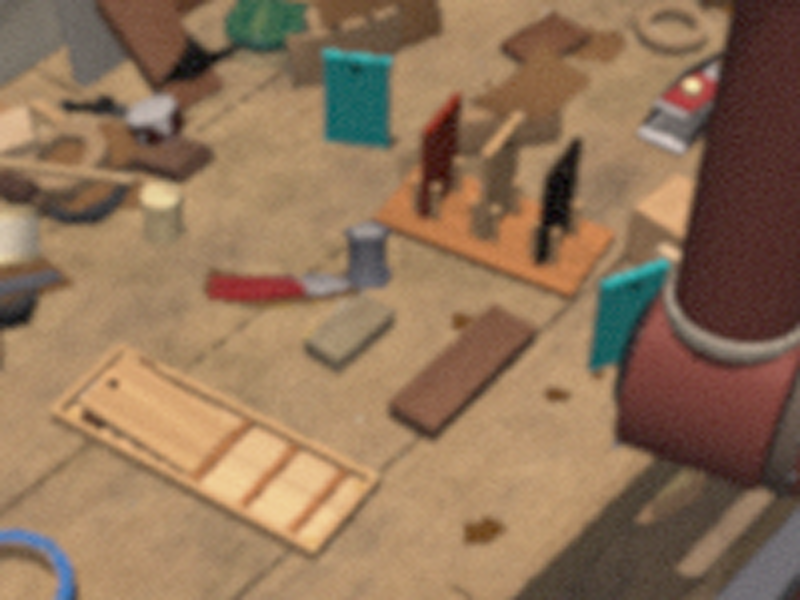

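Row order from the far end is red, pale, dark. The rack row and the tray both run roughly along world x. Next I move the wrist camera over the rack.

```bash
cat >> h.py <<'E'
B=np.diag([1.,-1,-1])
def tgt(yaw,tilt): return Ro.from_euler("z",yaw,degrees=True)*Ro.from_euler("y",-tilt,degrees=True)*Ro.from_matrix(B)
def plan(pos,yaw,tilt,n,show=True):
    o=ctrl.get_obs(); R0=Ro.from_rotvec(o["tool_rot"]); p0=np.array(o["tool_pos"]); R1=tgt(yaw,tilt)
    dr=(R0.inv()*R1).as_rotvec()/n; d=(np.array(pos)-p0)/n
    print("rot/row",np.round(np.degrees(dr),2),"|d|/row",np.round(np.linalg.norm(d),4))
    for k in range(n):
        l=(R0*Ro.from_rotvec(dr*k)).inv().apply(d)
        if np.linalg.norm(dr)>.002 or k==0: print(np.round(l,4).tolist())
def st():
    o=ctrl.get_obs(); R=Ro.from_rotvec(o["tool_rot"]).as_matrix()
    print("t",round(float(o["t"]),2),"p",np.round(o["tool_pos"],4),"z",np.round(R[:,2],3),"y",np.round(R[:,1],3),"F",np.round(o["contact_force"],1),"op",round(float(o["opening"]),4),"q",np.round(o["q"],2))
E
python3 -c "
from h import *
plan([.58,-.155,.36],0,0,14)"
```

```text
rot/row [-0.01  0.    1.52] |d|/row 0.0407
[0.0346, -0.0193, -0.0092]
[0.0341, -0.0202, -0.0092]
[0.0335, -0.0211, -0.0092]
[0.033, -0.022, -0.0092]
[0.0324, -0.0228, -0.0092]
[0.0317, -0.0237, -0.0092]
[0.0311, -0.0245, -0.0092]
[0.0305, -0.0253, -0.0092]
[0.0298, -0.0261, -0.0092]
[0.0291, -0.0269, -0.0093]
[0.0283, -0.0277, -0.0093]
[0.0276, -0.0284, -0.0093]
[0.0268, -0.0291, -0.0093]
[0.0261, -0.0298, -0.0093]
```

jog_arm:
  steps:
    - {"delta_rot":[0,0,1.5],"linear":[0.035,-0.019,-0.009],"grip":0.085}
    - {"delta_rot":[0,0,1.5],"linear":[0.034,-0.02,-0.009],"grip":0.085}
    - {"delta_rot":[0,0,1.5],"linear":[0.034,-0.021,-0.009],"grip":0.085}
    - {"delta_rot":[0,0,1.5],"linear":[0.033,-0.022,-0.009],"grip":0.085}
    - {"delta_rot":[0,0,1.5],"linear":[0.032,-0.023,-0.009],"grip":0.085}
    - {"delta_rot":[0,0,1.5],"linear":[0.032,-0.024,-0.009],"grip":0.085}
    - {"delta_rot":[0,0,1.5],"linear":[0.031,-0.025,-0.009],"grip":0.085}

```text
t: 0.8
tool_pos: [0.4042, -0.3665, 0.2941]
tool_rot: [-3.127, -0.292, 0.001]
contact_force: [0.3, 0.1, -0.3]
opening: 0.0848
grip_force: 0.0
```

jog_arm:
  steps:
    - {"delta_rot":[0,0,1.5],"linear":[0.031,-0.025,-0.009],"grip":0.085}
    - {"delta_rot":[0,0,1.5],"linear":[0.03,-0.026,-0.009],"grip":0.085}
    - {"delta_rot":[0,0,1.5],"linear":[0.029,-0.027,-0.009],"grip":0.085}
    - {"delta_rot":[0,0,1.5],"linear":[0.028,-0.028,-0.009],"grip":0.085}
    - {"delta_rot":[0,0,1.5],"linear":[0.028,-0.028,-0.009],"grip":0.085}
    - {"delta_rot":[0,0,1.5],"linear":[0.027,-0.029,-0.009],"grip":0.085}
    - {"delta_rot":[0,0,1.5],"linear":[0.026,-0.03,-0.009],"grip":0.085}
    - {"delta_rot":[0,0,0],"linear":[0,0,0],"grip":0.085}
    - {"delta_rot":[0,0,0],"linear":[0,0,0],"grip":0.085}

```text
t: 1.7
tool_pos: [0.5808, -0.1537, 0.3568]
tool_rot: [3.141, 0.01, -0.002]
contact_force: [0.6, 0.4, 0.6]
opening: 0.0851
grip_force: 0.0
```

```bash
python3 - <<'E'
from h import *
st()
im,P=cloud("wrist"); np.savez("w1.npz",im=im,P=P); cv2.imwrite("pics/w1.png",im[:,:,::-1])
im=im.astype(int); m=(P[...,2]>.115)&(P[...,2]<.13)
n,l,s,c=cv2.connectedComponentsWithStats(m.astype(np.uint8))
for i in range(1,n):
    if s[i,4]<150: continue
    p=P[l==i]; r=cv2.minAreaRect(p[:,:2].astype(np.float32)*1000)
    print(s[i],np.round(c[i]),im[l==i].mean(0).round(),np.median(p,0).round(4),r)
print("bench z",np.nanmedian(P[...,2]))
E
```

```text
t 1.7 p [ 0.5808 -0.1537  0.3568] z [-0.001 -0.    -1.   ] y [ 0.006 -1.     0.   ] F [0.6 0.4 0.6] op 0.0851 q [-0.38 -0.05  1.51 -0.    1.68  1.18]
[530   6  30  43 686] [548.  30.] [215. 180. 126.] [ 0.7167 -0.4009  0.1209] ((718.635009765625, -404.61285400390625), (22.88230323791504, 33.543251037597656), 39.8211555480957)
[242 175  57  18 476] [270. 184.] [127.  56.  34.] [ 0.5701 -0.1455  0.1208] ((569.6864013671875, -144.74240112304688), (8.617142677307129, 59.57148361206055), 11.20584487915039)
[253 224  55  18 460] [280. 232.] [183. 144.  92.] [ 0.5157 -0.1554  0.1207] ((514.9050903320312, -155.63385009765625), (8.767350196838379, 59.66475296020508), 11.533254623413086)
[261 270  53  17 435] [287. 278.] [51. 38. 25.] [ 0.4605 -0.1637  0.1205] ((459.53192138671875, -163.53941345214844), (8.972798347473145, 59.929603576660156), 11.35002613067627)
bench z -8.66440719057282e-05
```

View pics/w1.png

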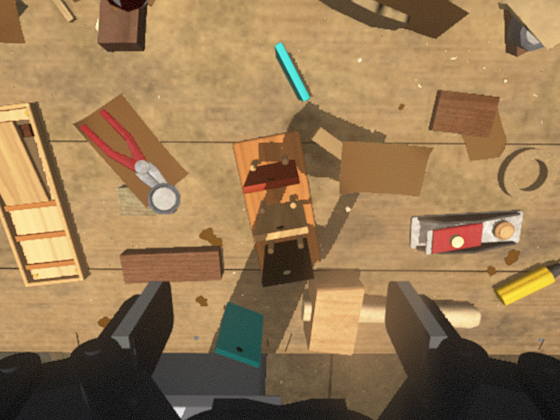

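The wrist view shows the three blank tops: red (270,184), pale spare (280,232), dark (287,278). Each measures 60 x 8.7 mm at z 0.121, which matches. The mallet head is at (335,315). Next is the tray.

```bash
python3 - <<'E'
from h import *
z=np.load("w1.npz"); P=z["P"]
for n,(u,v) in dict(mal=(335,315),tq=(240,325),tqtop=(285,60),malr=(350,345)).items(): print(n,np.round(P[v,u],3))
plan([.58,.18,.33],0,0,9)
E
```

```text
mal [ 0.373 -0.232  0.059]
tq [ 0.348 -0.1    0.049]
tqtop [ 0.691 -0.159  0.107]
malr [ 0.322 -0.256  0.057]
rot/row [-0.    0.01  0.03] |d|/row 0.0373
[0.0001, -0.0372, 0.0029]
```

jog_arm:
  steps:
    - {"delta_rot":[0,0,0],"linear":[0,-0.037,0.003],"grip":0.085}
    - {"delta_rot":[0,0,0],"linear":[0,-0.037,0.003],"grip":0.085}
    - {"delta_rot":[0,0,0],"linear":[0,-0.037,0.003],"grip":0.085}
    - {"delta_rot":[0,0,0],"linear":[0,-0.037,0.003],"grip":0.085}
    - {"delta_rot":[0,0,0],"linear":[0,-0.037,0.003],"grip":0.085}
    - {"delta_rot":[0,0,0],"linear":[0,-0.037,0.003],"grip":0.085}
    - {"delta_rot":[0,0,0],"linear":[0,-0.037,0.003],"grip":0.085}
    - {"delta_rot":[0,0,0],"linear":[0,-0.037,0.003],"grip":0.085}
    - {"delta_rot":[0,0,0],"linear":[0,-0.037,0.003],"grip":0.085}
    - {"delta_rot":[0,0,0],"linear":[0,0,0],"grip":0.085}

```text
t: 2.75
tool_pos: [0.5783, 0.1806, 0.3288]
tool_rot: [-3.141, -0.011, 0.004]
contact_force: [-0.1, -0.6, 0.2]
opening: 0.0854
grip_force: 0.0
```

```bash
python3 - <<'E'
from h import *
ctrl.get_obs(); st()
im,P=cloud("wrist"); np.savez("w2.npz",im=im,P=P); cv2.imwrite("pics/w2.png",im[:,:,::-1])
z=P[...,2]; m=((z>.012)&(z<.023)&(abs(P[...,0]-.5)<.2)&(abs(P[...,1]-.18)<.12)).astype(np.uint8)
n,l,s,c=cv2.connectedComponentsWithStats(m)
for i in range(1,n):
    if s[i,4]<150: continue
    p=P[l==i]; print(s[i],c[i].round(),np.median(p,0).round(4),cv2.minAreaRect(p[:,:2].astype(np.float32)*1000))
E
```

```text
t 2.75 p [0.5783 0.1806 0.3288] z [-0.002  0.001 -1.   ] y [ 0.007 -1.    -0.001] F [-0.1 -0.6  0.2] op 0.0854 q [ 0.18 -0.03  1.54  0.    1.64  1.74]
[ 224  102   92  194 2603] [272. 191.] [0.5482 0.1863 0.0167] ((519.1307373046875, 187.9888458251953), (250.0473175048828, 88.10018157958984), 7.123437404632568)
[ 242  162   53   49 1856] [269. 188.] [0.5438 0.193  0.0181] ((544.379638671875, 193.67416381835938), (61.153743743896484, 60.002620697021484), 7.108709335327148)
[359 260  10  33 284] [363. 275.] [0.4246 0.0659 0.0205] ((421.5416259765625, 65.45042419433594), (45.60136795043945, 11.20791244506836), 1.180038332939148)
```

View pics/w2.png

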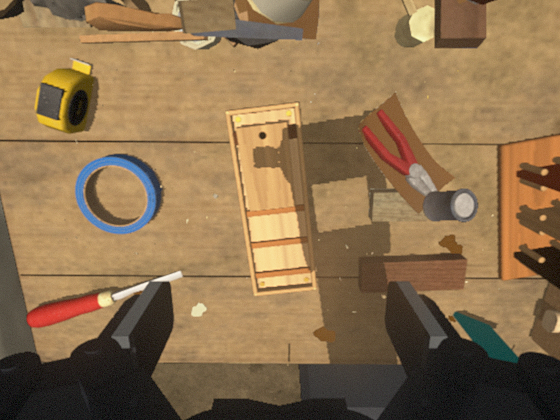

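The tray measures 250.0 x 88.1 mm, centred at (0.519,0.188) with yaw 7.1°. The pale blank's centre is at pixel (269,170) and the laths are at rows ~212/242/275. The plan is to grip red across its width with the tool tilted 35° forward, then pitch it over at the tray.

```bash
python3 - <<'E'
from h import *
plan([.5075,-.156,.20],10,35,12)
E
```

```text
rot/row [ 0.25  2.92 -0.78] |d|/row 0.0305
[-0.0061, 0.0279, 0.0108]
[-0.007, 0.0278, 0.0103]
[-0.0079, 0.0278, 0.0098]
[-0.0087, 0.0277, 0.0093]
[-0.0096, 0.0276, 0.0087]
[-0.0104, 0.0275, 0.0081]
[-0.0111, 0.0274, 0.0074]
[-0.0119, 0.0273, 0.0067]
[-0.0126, 0.0271, 0.006]
[-0.0132, 0.027, 0.0052]
[-0.0138, 0.0268, 0.0044]
[-0.0144, 0.0266, 0.0035]
```

jog_arm:
  steps:
    - {"delta_rot":[0.25,2.9,-0.8],"linear":[-0.006,0.028,0.011],"grip":0.08}
    - {"delta_rot":[0.25,2.9,-0.8],"linear":[-0.007,0.028,0.01],"grip":0.08}
    - {"delta_rot":[0.25,2.9,-0.8],"linear":[-0.008,0.028,0.01],"grip":0.08}
    - {"delta_rot":[0.25,2.9,-0.8],"linear":[-0.009,0.028,0.009],"grip":0.08}
    - {"delta_rot":[0.25,2.9,-0.8],"linear":[-0.01,0.028,0.009],"grip":0.08}
    - {"delta_rot":[0.25,2.9,-0.8],"linear":[-0.01,0.0275,0.008],"grip":0.08}

```text
t: 3.4
tool_pos: [0.5424, 0.007, 0.265]
tool_rot: [-3.077, -0.134, -0.474]
contact_force: [0.0, -0.2, 0.3]
opening: 0.08
grip_force: 0.0
```

jog_arm:
  steps:
    - {"delta_rot":[0.25,2.9,-0.8],"linear":[-0.011,0.0275,0.007],"grip":0.08}
    - {"delta_rot":[0.25,2.9,-0.8],"linear":[-0.012,0.027,0.007],"grip":0.08}
    - {"delta_rot":[0.25,2.9,-0.8],"linear":[-0.013,0.027,0.006],"grip":0.08}
    - {"delta_rot":[0.25,2.9,-0.8],"linear":[-0.013,0.027,0.005],"grip":0.08}
    - {"delta_rot":[0.25,2.9,-0.8],"linear":[-0.014,0.027,0.004],"grip":0.08}
    - {"delta_rot":[0.25,2.9,-0.8],"linear":[-0.014,0.0265,0.0035],"grip":0.08}
    - {"delta_rot":[0,0,0],"linear":[0,0,0],"grip":0.08}
    - {"delta_rot":[0,0,0],"linear":[0,0,0],"grip":0.08}

```text
t: 4.2
tool_pos: [0.5065, -0.159, 0.2011]
tool_rot: [-2.938, -0.254, -0.921]
contact_force: [0.1, -0.4, -0.2]
opening: 0.0802
grip_force: 0.0
```

```bash
python3 - <<'E'
from h import *
st()
im,P=cloud("wrist")
m=(P[...,2]>.115)&(P[...,2]<.128)
n,l,s,c=cv2.connectedComponentsWithStats(m.astype(np.uint8))
for i in range(1,n):
    if s[i,4]<150: continue
    p=P[l==i]; print(im[l==i].mean(0).round(),np.median(p,0).round(4),cv2.minAreaRect(p[:,:2].astype(np.float32)*1000))
plan([.5245,-.153,.1755],10,35,2)
plan([.581,-.143,.0936],10,35,8)
E
```

```text
t 4.2 p [ 0.5065 -0.159   0.2011] z [ 0.562  0.098 -0.821] y [ 0.172 -0.985 -0.   ] F [ 0.1 -0.4 -0.2] op 0.0802 q [-0.68 -0.49  2.21  0.52  1.06  0.55]
[158.  67.  42.] [ 0.5683 -0.1448  0.1211] ((569.1339111328125, -144.90782165527344), (8.746245384216309, 59.52201461791992), 11.264263153076172)
[222. 174. 110.] [ 0.514  -0.1558  0.1212] ((514.350830078125, -155.7504119873047), (8.197341918945312, 59.94672393798828), 11.136425971984863)
[47. 33. 22.] [ 0.4592 -0.1637  0.1211] ((458.9034729003906, -163.85293579101562), (8.280941009521484, 60.09648132324219), 11.261797904968262)
rot/row [0.01 0.06 0.02] |d|/row 0.016
[-0.0002, -0.0011, 0.016]
rot/row [0.   0.02 0.  ] |d|/row 0.0165
[-0.0, -0.0003, 0.0165]
```

jog_arm:
  steps:
    - {"delta_rot":[0,0,-0.5],"linear":[0,-0.002,0.02],"grip":0.08}
    - {"delta_rot":[0,0,0],"linear":[0,0,0.02],"grip":0.08}
    - {"delta_rot":[0,0,0],"linear":[0,0,0.02],"grip":0.08}
    - {"delta_rot":[0,0,0],"linear":[0,0,0.02],"grip":0.08}
    - {"delta_rot":[0,0,0],"linear":[0,0,0.02],"grip":0.08}
    - {"delta_rot":[0,0,0],"linear":[0,0,0.02],"grip":0.08}
    - {"delta_rot":[0,0,0],"linear":[0,0,0.012],"grip":0.08}
    - {"delta_rot":[0,0,0],"linear":[0,0,0],"grip":0.08}

```text
t: 5.05
tool_pos: [0.5819, -0.1402, 0.0924]
tool_rot: [-2.936, -0.278, -0.92]
contact_force: [-0.9, 0.2, -0.8]
opening: 0.0798
grip_force: 0.0
```

jog_arm:
  newtons: 40
  steps:
    - {"delta_rot":[0,0,0],"linear":[0,0,0],"grip":0.07}
    - {"delta_rot":[0,0,0],"linear":[0,0,0],"grip":0.05}
    - {"delta_rot":[0,0,0],"linear":[0,0,0],"grip":0.05}
    - {"delta_rot":[0,0,0],"linear":[0,0,0],"grip":0.05}
    - {"delta_rot":[0,0,0],"linear":[0,0,0],"grip":0.05}
    - {"delta_rot":[0,0,0],"linear":[0,0,0],"grip":0.05}

```text
t: 5.65
tool_pos: [0.5825, -0.1423, 0.095]
tool_rot: [-2.937, -0.273, -0.927]
contact_force: [-0.9, 1.0, 5.6]
opening: 0.0593
grip_force: 43.5
```

```bash
python3 - <<'E'
from h import *
st(); o=ctrl.get_obs(); p=np.array(o["tool_pos"])
plan(p+[0,0,.1],10,35,5)
E
```

```text
t 5.65 p [ 0.5825 -0.1423  0.095 ] z [ 0.565  0.1   -0.819] y [ 0.183 -0.983  0.006] F [-0.9  1.   5.6] op 0.0593 q [-0.54 -0.16  2.15  0.58  0.76  0.49]
rot/row [-0.   -0.    0.12] |d|/row 0.02
[0.0115, 0.0001, -0.0164]
[0.0115, 0.0001, -0.0164]
[0.0115, 0.0001, -0.0164]
[0.0115, 0.0, -0.0164]
[0.0115, 0.0, -0.0164]
```

jog_arm:
  steps:
    - {"delta_rot":[0,0,0],"linear":[0.0057,0,-0.0082],"grip":0.05}
    - {"delta_rot":[0,0,0],"linear":[0.0057,0,-0.0082],"grip":0.05}
    - {"delta_rot":[0,0,0],"linear":[0.0115,0,-0.0164],"grip":0.05}
    - {"delta_rot":[0,0,0],"linear":[0.0115,0,-0.0164],"grip":0.05}
    - {"delta_rot":[0,0,0],"linear":[0.0115,0,-0.0164],"grip":0.05}
    - {"delta_rot":[0,0,0],"linear":[0.0115,0,-0.0164],"grip":0.05}
    - {"delta_rot":[0,0,0],"linear":[0.0115,0,-0.0164],"grip":0.05}
    - {"delta_rot":[0,0,0],"linear":[0,0,0],"grip":0.05}

```text
t: 6.45
tool_pos: [0.5832, -0.1423, 0.2182]
tool_rot: [-2.939, -0.276, -0.933]
contact_force: [0.0, -0.2, -0.2]
opening: 0.059
grip_force: 43.3
```

```bash
python3 - <<'E'
from h import *
st()
im,P=cloud("wrist"); cv2.imwrite("pics/w3.png",im[:,:,::-1])
h=cv2.cvtColor(im,cv2.COLOR_RGB2HSV); 
plan([.58,.10,.24],7,-20,14)
E
```

```text
t 6.45 p [ 0.5832 -0.1423  0.2182] z [ 0.568  0.097 -0.817] y [ 0.183 -0.983  0.01 ] F [ 0.  -0.2 -0.2] op 0.059 q [-0.54 -0.32  2.06  0.47  0.97  0.66]
rot/row [-0.   -3.93  0.27] |d|/row 0.0174
[0.0035, -0.017, 0.0002]
[0.0035, -0.017, -0.0001]
[0.0034, -0.017, -0.0003]
[0.0033, -0.017, -0.0005]
[0.0031, -0.0171, -0.0007]
[0.003, -0.0171, -0.0009]
[0.0029, -0.0171, -0.0011]
[0.0027, -0.0171, -0.0013]
[0.0025, -0.0171, -0.0015]
[0.0023, -0.0171, -0.0017]
[0.0021, -0.0171, -0.0018]
[0.0019, -0.0171, -0.002]
[0.0017, -0.0172, -0.0021]
[0.0015, -0.0172, -0.0022]
```

View pics/w3.png

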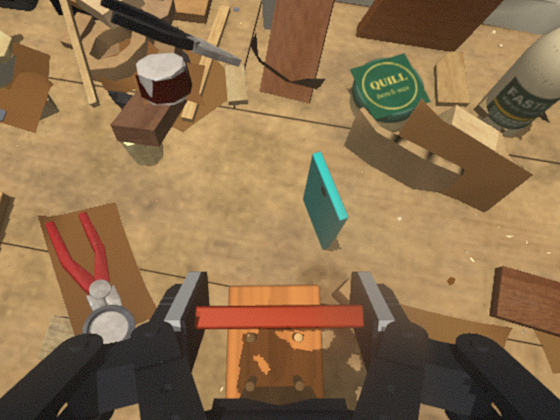

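Red is held squarely in the fingers, with its top edge at (280,317), clear of the rack. Next I pitch it over and carry it to a hover above the middle lath.

```bash
python3 - <<'E'
from h import *
plan([.5578,.1928,.15],7.1,-30,16)
E
```

```text
rot/row [ 0.02 -4.06  0.23] |d|/row 0.0214
[-0.0004, -0.0209, 0.0046]
[-0.0001, -0.0209, 0.0046]
[0.0001, -0.0209, 0.0046]
[0.0004, -0.0209, 0.0046]
[0.0006, -0.0209, 0.0046]
[0.0008, -0.0209, 0.0045]
[0.0011, -0.0209, 0.0044]
[0.0013, -0.0209, 0.0044]
[0.0015, -0.0209, 0.0043]
[0.0018, -0.0209, 0.0042]
[0.002, -0.0209, 0.004]
[0.0022, -0.0209, 0.0039]
[0.0023, -0.0209, 0.0038]
[0.0025, -0.0209, 0.0036]
[0.0027, -0.0209, 0.0034]
[0.0028, -0.0209, 0.0032]
```

jog_arm:
  steps:
    - {"delta_rot":[0,-4.1,0.2],"linear":[0,-0.021,0.0045],"grip":0.05}
    - {"delta_rot":[0,-4.1,0.2],"linear":[0,-0.021,0.0045],"grip":0.05}
    - {"delta_rot":[0,-4.1,0.2],"linear":[0,-0.021,0.0045],"grip":0.05}
    - {"delta_rot":[0,-4.1,0.2],"linear":[0.0005,-0.021,0.0045],"grip":0.05}
    - {"delta_rot":[0,-4.1,0.2],"linear":[0.0005,-0.021,0.0045],"grip":0.05}
    - {"delta_rot":[0,-4.1,0.2],"linear":[0.001,-0.021,0.0045],"grip":0.05}
    - {"delta_rot":[0,-4.1,0.2],"linear":[0.001,-0.021,0.0045],"grip":0.05}
    - {"delta_rot":[0,-4.1,0.2],"linear":[0.0015,-0.021,0.0045],"grip":0.05}

```text
t: 7.3
tool_pos: [0.5683, 0.028, 0.1793]
tool_rot: [-3.125, -0.248, -0.048]
contact_force: [0.0, -0.5, 0.0]
opening: 0.059
grip_force: 43.4
```

jog_arm:
  steps:
    - {"delta_rot":[0,-4.1,0.2],"linear":[0.0015,-0.021,0.004],"grip":0.05}
    - {"delta_rot":[0,-4.1,0.2],"linear":[0.002,-0.021,0.004],"grip":0.05}
    - {"delta_rot":[0,-4.1,0.2],"linear":[0.002,-0.021,0.004],"grip":0.05}
    - {"delta_rot":[0,-4.1,0.2],"linear":[0.002,-0.021,0.004],"grip":0.05}
    - {"delta_rot":[0,-4,0.2],"linear":[0.0025,-0.021,0.004],"grip":0.05}
    - {"delta_rot":[0,-4,0.2],"linear":[0.0025,-0.021,0.0035],"grip":0.05}
    - {"delta_rot":[0,-4,0.2],"linear":[0.0025,-0.021,0.0035],"grip":0.05}
    - {"delta_rot":[0,-4,0.2],"linear":[0.003,-0.021,0.003],"grip":0.05}
    - {"delta_rot":[0,0,0],"linear":[0,0,0],"grip":0.05}
    - {"delta_rot":[0,0,0],"linear":[0,0,0],"grip":0.05}

```text
t: 8.3
tool_pos: [0.5554, 0.1949, 0.1462]
tool_rot: [2.988, 0.196, -0.814]
contact_force: [-0.4, -0.4, -0.9]
opening: 0.0592
grip_force: 43.4
```

```bash
python3 - <<'E'
from h import *
st()
im,P=cloud("wrist"); s,Q=cloud("scene")
cv2.imwrite("pics/s4.png",np.hstack([cv2.resize(im,(400,300)),cv2.resize(s[170:320,160:360],(400,300))])[:,:,::-1])
f=np.array([.9923,.1236]);l=np.array([-.1236,.9923])
# red points from the scene view in tray axes (forward from lath2, lateral, z)
for X,I in((Q,s),(P,im)):
    h=cv2.cvtColor(I,cv2.COLOR_RGB2HSV); q=X[...,:2]-[.4715,.1821]; a=q@f; b=q@l
    m=(X[...,2]>.06)&(X[...,2]<.25)&(abs(b)<.05)&(a>-.02)&(a<.16)&((h[...,0]<9)|(h[...,0]>172))&(h[...,1]>110)
    if m.sum()<30: print(m.sum()); continue
    A=np.c_[a[m],b[m],X[...,2][m]]; print(m.sum(),A.min(0).round(4),A.max(0).round(4),cv2.minAreaRect((A[:,:2]*1000).astype(np.float32)))
    c=np.polyfit(A[:,0],A[:,2],1); print("slope",np.degrees(np.arctan(c[0])),c)
plan([.5578,.1928,.06],7.1,-30,6)
E
```

```text
t 8.3 p [0.5554 0.1949 0.1462] z [-0.502 -0.07  -0.862] y [ 0.132 -0.991  0.004] F [-0.4 -0.4 -0.9] op 0.0592 q [0.2  0.38 1.45 0.03 1.85 1.64]
661 [ 0.0004 -0.0298  0.1247] [0.1079 0.0351 0.1768] ((54.88764953613281, 4.373199462890625), (62.64999008178711, 109.45512390136719), 86.99588775634766)
slope 24.346000875042908 [0.45248421 0.12852777]
3690 [ 0.0582 -0.0276  0.1525] [0.1423 0.0321 0.2079] ((100.53116607666016, 7.030017852783203), (48.112579345703125, 81.131591796875), 33.307403564453125)
slope 24.693567809729 [0.45981261 0.12140431]
rot/row [0.06 0.05 0.04] |d|/row 0.0147
[0.0076, 0.0002, 0.0125]
```

View pics/s4.png

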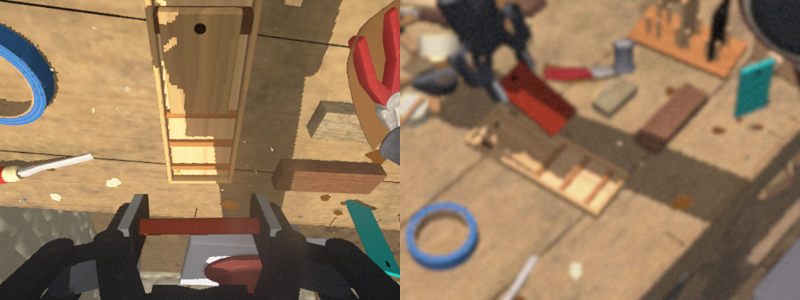

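Slope reads 24.5° and the kinematic and scene estimates agree within 2 mm. The left view shows the tray laths clear, and the right view shows red hovering over the tray. Now I descend, aiming for the foot to land ~7 mm upslope of the lath.

```bash
python3 - <<'E'
from h import *
plan([.5597,.1929,.038],7.1,-30,8)
E
```

```text
rot/row [0.05 0.04 0.03] |d|/row 0.0137
[0.0073, 0.0002, 0.0116]
```

jog_arm:
  steps:
    - {"delta_rot":[0,0,0.2],"linear":[0.0073,0.0002,0.0116],"grip":0.05}
    - {"delta_rot":[0,0,0],"linear":[0.0073,0.0002,0.0116],"grip":0.05}
    - {"delta_rot":[0,0,0],"linear":[0.0073,0.0002,0.0116],"grip":0.05}
    - {"delta_rot":[0,0,0],"linear":[0.0073,0.0002,0.0116],"grip":0.05}
    - {"delta_rot":[0,0,0],"linear":[0.0073,0.0002,0.0116],"grip":0.05}
    - {"delta_rot":[0,0,0],"linear":[0.0073,0.0002,0.0116],"grip":0.05}
    - {"delta_rot":[0,0,0],"linear":[0.0073,0.0002,0.0116],"grip":0.05}
    - {"delta_rot":[0,0,0],"linear":[0.0073,0.0002,0.0116],"grip":0.05}
    - {"delta_rot":[0,0,0],"linear":[0,0,0],"grip":0.05}
    - {"delta_rot":[0,0,0],"linear":[0,0,0],"grip":0.05}

```text
t: 9.4
tool_pos: [0.5598, 0.1934, 0.0383]
tool_rot: [2.989, 0.19, -0.811]
contact_force: [1.1, -0.4, 0.2]
opening: 0.0588
grip_force: 43.4
```

jog_arm:
  steps:
    - {"delta_rot":[0,0,0],"linear":[0.0008,0,0.0013],"grip":0.05}
    - {"delta_rot":[0,0,0],"linear":[0.0008,0,0.0013],"grip":0.05}
    - {"delta_rot":[0,0,0],"linear":[0,0,0],"grip":0.05}

```text
t: 9.7
tool_pos: [0.5604, 0.1934, 0.036]
tool_rot: [2.99, 0.19, -0.808]
contact_force: [-0.8, -0.3, -1.2]
opening: 0.0595
grip_force: 43.4
```

jog_arm:
  steps:
    - {"delta_rot":[0,0,0],"linear":[0.0008,0,0.0013],"grip":0.05}
    - {"delta_rot":[0,0,0],"linear":[0,0,0],"grip":0.05}
    - {"delta_rot":[0,0,0],"linear":[0,0,0],"grip":0.05}

```text
t: 10.0
tool_pos: [0.5601, 0.1934, 0.0341]
tool_rot: [2.99, 0.19, -0.81]
contact_force: [-1.3, 1.1, -1.1]
opening: 0.0589
grip_force: 43.4
```

```bash
python3 -c "
from h import *
st()"
```

```text
t 10.0 p [0.5601 0.1934 0.0341] z [-0.5   -0.069 -0.863] y [ 0.128 -0.992  0.005] F [-1.3  1.1 -1.1] op 0.0589 q [0.19 0.51 1.48 0.03 1.68 1.63]
```

jog_arm:
  steps:
    - {"delta_rot":[0,0,0],"linear":[0.0008,0,0.0013],"grip":0.05}
    - {"delta_rot":[0,0,0],"linear":[0,0,0],"grip":0.05}
    - {"delta_rot":[0,0,0],"linear":[0,0,0],"grip":0.05}

```text
t: 10.3
tool_pos: [0.5601, 0.1934, 0.0325]
tool_rot: [2.99, 0.19, -0.81]
contact_force: [-0.4, -0.4, -0.3]
opening: 0.059
grip_force: 43.4
```

jog_arm:
  steps:
    - {"delta_rot":[0,0,0],"linear":[0.0008,0,0.0013],"grip":0.05}
    - {"delta_rot":[0,0,0],"linear":[0,0,0],"grip":0.05}
    - {"delta_rot":[0,0,0],"linear":[0,0,0],"grip":0.05}

```text
t: 10.6
tool_pos: [0.5602, 0.1934, 0.0312]
tool_rot: [2.99, 0.19, -0.81]
contact_force: [-0.4, 0.4, 0.0]
opening: 0.059
grip_force: 43.6
```

jog_arm:
  steps:
    - {"delta_rot":[0,0,0],"linear":[0.0008,0,0.0013],"grip":0.05}
    - {"delta_rot":[0,0,0],"linear":[0,0,0],"grip":0.05}
    - {"delta_rot":[0,0,0],"linear":[0,0,0],"grip":0.05}

```text
t: 10.9
tool_pos: [0.5607, 0.1934, 0.0302]
tool_rot: [2.99, 0.19, -0.808]
contact_force: [1.6, 0.3, 3.9]
opening: 0.0593
grip_force: 43.8
```

Foot is down (4 N up at TCP z 0.030). Now I slide it gently toward the lath.

jog_arm:
  steps:
    - {"delta_rot":[0,0,0],"linear":[-0.0013,0,0.0008],"grip":0.05}
    - {"delta_rot":[0,0,0],"linear":[-0.0013,0,0.0008],"grip":0.05}
    - {"delta_rot":[0,0,0],"linear":[-0.0013,0,0.0008],"grip":0.05}
    - {"delta_rot":[0,0,0],"linear":[0,0,0],"grip":0.05}
    - {"delta_rot":[0,0,0],"linear":[0,0,0],"grip":0.05}

```text
t: 11.4
tool_pos: [0.5557, 0.1928, 0.0297]
tool_rot: [2.99, 0.19, -0.809]
contact_force: [2.6, 0.3, 5.5]
opening: 0.0593
grip_force: 43.9
```

jog_arm:
  steps:
    - {"delta_rot":[0,0,0],"linear":[-0.0013,0,0.0007],"grip":0.05}
    - {"delta_rot":[0,0,0],"linear":[0,0,0],"grip":0.05}
    - {"delta_rot":[0,0,0],"linear":[0,0,0],"grip":0.05}

```text
t: 11.7
tool_pos: [0.5543, 0.1926, 0.0297]
tool_rot: [2.99, 0.19, -0.809]
contact_force: [3.0, 1.0, 5.2]
opening: 0.0593
grip_force: 44.0
```

jog_arm:
  steps:
    - {"delta_rot":[0,0,0],"linear":[-0.0013,0,0.0007],"grip":0.05}
    - {"delta_rot":[0,0,0],"linear":[0,0,0],"grip":0.05}
    - {"delta_rot":[0,0,0],"linear":[0,0,0],"grip":0.05}

```text
t: 12.0
tool_pos: [0.5528, 0.1924, 0.0297]
tool_rot: [2.99, 0.19, -0.809]
contact_force: [2.5, -0.6, 4.9]
opening: 0.0594
grip_force: 44.0
```

jog_arm:
  steps:
    - {"delta_rot":[0,0,0],"linear":[-0.0013,0,0.0007],"grip":0.05}
    - {"delta_rot":[0,0,0],"linear":[0,0,0],"grip":0.05}
    - {"delta_rot":[0,0,0],"linear":[0,0,0],"grip":0.05}

```text
t: 12.3
tool_pos: [0.5524, 0.1923, 0.0302]
tool_rot: [2.991, 0.19, -0.805]
contact_force: [5.3, -0.3, 6.1]
opening: 0.0592
grip_force: 44.0
```

Foot is home against the lath (5 N along the tray). Releasing now.

jog_arm:
  steps:
    - {"delta_rot":[0,0,0],"linear":[0,0,0],"grip":0.07}
    - {"delta_rot":[0,0,0],"linear":[0,0,0],"grip":0.078}
    - {"delta_rot":[0,0,0],"linear":[0,0,0],"grip":0.078}
    - {"delta_rot":[0,0,0],"linear":[0,0,0],"grip":0.078}
    - {"delta_rot":[0,0,0],"linear":[0,0,-0.02],"grip":0.078}
    - {"delta_rot":[0,0,0],"linear":[0,0,-0.03],"grip":0.078}
    - {"delta_rot":[0,0,0],"linear":[0,0,-0.04],"grip":0.078}
    - {"delta_rot":[0,0,0],"linear":[0,0,-0.04],"grip":0.078}
    - {"delta_rot":[0,0,0],"linear":[0,0,0],"grip":0.078}

```text
t: 13.2
tool_pos: [0.6209, 0.2018, 0.1479]
tool_rot: [2.996, 0.19, -0.793]
contact_force: [0.2, -0.3, 0.2]
opening: 0.0775
grip_force: 0.0
```

```bash
cat >> h.py <<'E'
f=np.array([.9923,.1236]);l=np.array([-.1236,.9923])
def blank(col,lath):
    for nm in("wrist","scene","top"):
        I,X=cloud(nm); h=cv2.cvtColor(I,cv2.COLOR_RGB2HSV).astype(int); q=X[...,:2]-lath; a=q@f; b=q@l
        m=(X[...,2]>.008)&(X[...,2]<.05)&(abs(b)<.042)&(a>-.015)&(a<.13)
        m&=(((h[...,0]<9)|(h[...,0]>172))&(h[...,1]>130)) if col=="red" else (h[...,2]<75)
        n,L,s,_=cv2.connectedComponentsWithStats(m.astype(np.uint8)); 
        if n<2: continue
        m=L==1+np.argmax(s[1:,4]); A=np.c_[a[m],b[m],X[...,2][m]]
        c=np.polyfit(A[:,0],A[:,2],1) if len(A)>20 else [0,0]
        print(nm,len(A),"a",np.percentile(A[:,0],[1,99]).round(4),"b",np.percentile(A[:,1],[1,99]).round(4),"slope",np.degrees(np.arctan(c[0])).round(1),"z0",c[1].round(4),"rect",[np.round(t,1) for t in cv2.minAreaRect((A[:,:2]*1000).astype(np.float32))])
E
python3 - <<'E'
from h import *
st(); blank("red",[.4715,.1821])
im,P=cloud("wrist"); cv2.imwrite("pics/w5.png",im[:,:,::-1])
E
```

```text
t 13.2 p [0.6209 0.2018 0.1479] z [-0.49  -0.067 -0.869] y [ 0.128 -0.992  0.004] F [ 0.2 -0.3  0.2] op 0.0775 q [0.19 0.51 1.27 0.03 1.88 1.63]
wrist 5070 a [0.0035 0.1098] b [-0.0285  0.0286] slope 9.9 z0 0.0131 rect [array([55.9,  0. ]), array([109.5,  59.4]), np.float64(0.7)]
scene 575 a [-0.0004  0.1026] b [-0.0258  0.0315] slope 10.5 z0 0.0144 rect [array([52. ,  2.9]), array([108.5,  61.5]), np.float64(2.3)]
top 112 a [-0.0035  0.0841] b [0.0075 0.0274] slope 9.6 z0 0.0133 rect [array([46.3, 18. ]), array([103.1,  20.5]), np.float64(1.6)]
```

View pics/w5.png

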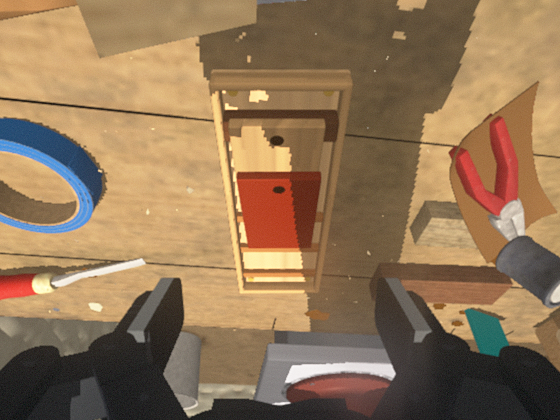

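Red lies squarely at (278,210) with slope 10° and b ≈ 0, its foot within about 2 mm of the lath. I'll make sure it is home by pushing its hole end down the slope with closed fingers.

```bash
python3 - <<'E'
from h import *
plan([.597,.1977,.0815],7.1,10,8)
E
```

```text
rot/row [0.04 5.06 0.03] |d|/row 0.0076
[0.0017, 0.0001, 0.0074]
[0.0011, 0.0001, 0.0076]
[0.0004, 0.0001, 0.0076]
[-0.0003, 0.0001, 0.0076]
[-0.0009, 0.0001, 0.0076]
[-0.0016, 0.0001, 0.0075]
[-0.0023, 0.0001, 0.0073]
[-0.0029, 0.0001, 0.0071]
```

jog_arm:
  steps:
    - {"delta_rot":[0,5.1,0],"linear":[0.0017,0,0.0075],"grip":0.0}
    - {"delta_rot":[0,5.1,0],"linear":[0.001,0,0.0075],"grip":0.0}
    - {"delta_rot":[0,5.1,0],"linear":[0.0005,0,0.0075],"grip":0.0}
    - {"delta_rot":[0,5.1,0],"linear":[-0.0003,0,0.0075],"grip":0.0}
    - {"delta_rot":[0,5.1,0],"linear":[-0.001,0,0.0075],"grip":0.0}
    - {"delta_rot":[0,5,0],"linear":[-0.0015,0,0.0075],"grip":0.0}
    - {"delta_rot":[0,5,0],"linear":[-0.0023,0,0.0073],"grip":0.0}
    - {"delta_rot":[0,5,0],"linear":[-0.003,0,0.007],"grip":0.0}
    - {"delta_rot":[0,0,0],"linear":[0,0,0],"grip":0.0}
    - {"delta_rot":[0,0,0],"linear":[0,0,0],"grip":0.0}

```text
t: 14.4
tool_pos: [0.5969, 0.1983, 0.0822]
tool_rot: [-3.117, -0.202, -0.272]
contact_force: [0.2, 0.2, -0.2]
opening: -0.0001
grip_force: 0.0
```

```bash
python3 - <<'E'
from h import *
st(); plan([.6055,.1988,.0325],7.1,10,6)
blank("red",[.4715,.1821])
E
```

```text
t 14.4 p [0.5969 0.1983 0.0822] z [ 0.172  0.017 -0.985] y [ 0.128 -0.992  0.005] F [ 0.2  0.2 -0.2] op -0.0001 q [ 0.21  0.1   1.84 -0.02  1.04  1.66]
rot/row [0.04 0.01 0.05] |d|/row 0.0084
[-0.0, 0.0001, 0.0084]
wrist 468 a [0.0273 0.0549] b [-0.0049  0.0046] slope 10.5 z0 0.0129 rect [array([40.7, -0.1]), array([29.6,  9.6]), np.float64(0.1)]
scene 568 a [-0.0015  0.1027] b [-0.0268  0.0306] slope 10.4 z0 0.0147 rect [array([50.8,  1.5]), array([106.5,  62.2]), np.float64(0.4)]
top 479 a [-0.0036  0.103 ] b [-0.0305  0.0261] slope 9.1 z0 0.0133 rect [array([50.5, -3.1]), array([110.7,  61.7]), np.float64(2.4)]
```

jog_arm:
  steps:
    - {"delta_rot":[0,0,0],"linear":[0,0,0.01],"grip":0.0}
    - {"delta_rot":[0,0,0],"linear":[0,0,0.01],"grip":0.0}
    - {"delta_rot":[0,0,0],"linear":[0,0,0.01],"grip":0.0}
    - {"delta_rot":[0,0,0],"linear":[0,0,0.01],"grip":0.0}
    - {"delta_rot":[0,0,0],"linear":[0,0,0.01],"grip":0.0}
    - {"delta_rot":[0,0,0],"linear":[0,0,0],"grip":0.0}
    - {"delta_rot":[0,0,0],"linear":[0,0,0],"grip":0.0}

```text
t: 15.25
tool_pos: [0.6071, 0.1994, 0.034]
tool_rot: [-3.117, -0.201, -0.277]
contact_force: [0.4, 1.1, 0.0]
opening: -0.0003
grip_force: 0.0
```

jog_arm:
  steps:
    - {"delta_rot":[0,0,0],"linear":[-0.003,0,0],"grip":0.0}
    - {"delta_rot":[0,0,0],"linear":[-0.003,0,0],"grip":0.0}
    - {"delta_rot":[0,0,0],"linear":[-0.003,0,0],"grip":0.0}
    - {"delta_rot":[0,0,0],"linear":[0,0,0],"grip":0.0}
    - {"delta_rot":[0,0,0],"linear":[0,0,0],"grip":0.0}

```text
t: 15.75
tool_pos: [0.5984, 0.1983, 0.0331]
tool_rot: [-3.116, -0.201, -0.279]
contact_force: [-0.5, 0.5, -0.7]
opening: 0.0002
grip_force: 0.0
```

jog_arm:
  steps:
    - {"delta_rot":[0,0,0],"linear":[-0.002,0,0],"grip":0.0}
    - {"delta_rot":[0,0,0],"linear":[0,0,0],"grip":0.0}
    - {"delta_rot":[0,0,0],"linear":[0,0,0],"grip":0.0}

```text
t: 16.05
tool_pos: [0.5965, 0.198, 0.0326]
tool_rot: [-3.116, -0.201, -0.278]
contact_force: [0.8, -0.4, 0.8]
opening: 0.0001
grip_force: 0.0
```

jog_arm:
  steps:
    - {"delta_rot":[0,0,0],"linear":[-0.002,0,0],"grip":0.0}
    - {"delta_rot":[0,0,0],"linear":[0,0,0],"grip":0.0}
    - {"delta_rot":[0,0,0],"linear":[0,0,0],"grip":0.0}

```text
t: 16.35
tool_pos: [0.5945, 0.1978, 0.0322]
tool_rot: [-3.116, -0.201, -0.278]
contact_force: [-0.1, -0.5, -0.1]
opening: 0.0002
grip_force: 0.0
```

jog_arm:
  steps:
    - {"delta_rot":[0,0,0],"linear":[0,0,0.0015],"grip":0.0}
    - {"delta_rot":[0,0,0],"linear":[-0.002,0,0],"grip":0.0}
    - {"delta_rot":[0,0,0],"linear":[0,0,0],"grip":0.0}
    - {"delta_rot":[0,0,0],"linear":[0,0,0],"grip":0.0}

```text
t: 16.75
tool_pos: [0.5928, 0.1976, 0.0303]
tool_rot: [-3.116, -0.201, -0.278]
contact_force: [0.3, 0.3, -0.0]
opening: 0.0004
grip_force: 0.0
```

jog_arm:
  steps:
    - {"delta_rot":[0,0,0],"linear":[-0.002,0,0],"grip":0.0}
    - {"delta_rot":[0,0,0],"linear":[0,0,0],"grip":0.0}
    - {"delta_rot":[0,0,0],"linear":[0,0,0],"grip":0.0}

```text
t: 17.05
tool_pos: [0.5909, 0.1973, 0.03]
tool_rot: [-3.116, -0.201, -0.278]
contact_force: [0.4, -0.1, -0.1]
opening: 0.0001
grip_force: 0.0
```

jog_arm:
  steps:
    - {"delta_rot":[0,0,0],"linear":[-0.0015,0,0],"grip":0.0}
    - {"delta_rot":[0,0,0],"linear":[0,0,0],"grip":0.0}
    - {"delta_rot":[0,0,0],"linear":[0,0,0],"grip":0.0}

```text
t: 17.35
tool_pos: [0.5895, 0.1971, 0.0298]
tool_rot: [-3.116, -0.201, -0.278]
contact_force: [0.5, 0.7, -0.1]
opening: -0.0
grip_force: 0.0
```

jog_arm:
  steps:
    - {"delta_rot":[0,0,0],"linear":[-0.0015,0,0],"grip":0.0}
    - {"delta_rot":[0,0,0],"linear":[0,0,0],"grip":0.0}
    - {"delta_rot":[0,0,0],"linear":[0,0,0],"grip":0.0}

```text
t: 17.65
tool_pos: [0.589, 0.197, 0.0302]
tool_rot: [-3.116, -0.201, -0.282]
contact_force: [2.9, -0.7, 0.1]
opening: -0.0001
grip_force: 1.6
```

jog_arm:
  steps:
    - {"delta_rot":[0,0,0],"linear":[-0.0015,0,0],"grip":0.0}
    - {"delta_rot":[0,0,0],"linear":[0,0,0],"grip":0.0}
    - {"delta_rot":[0,0,0],"linear":[0,0,0],"grip":0.0}

```text
t: 17.95
tool_pos: [0.5887, 0.1969, 0.0308]
tool_rot: [-3.115, -0.201, -0.286]
contact_force: [6.1, -0.0, 1.2]
opening: -0.0001
grip_force: 2.8
```

```bash
python3 - <<'E'
from h import *
st(); blank("red",[.4715,.1821])
E
```

```text
t 17.95 p [0.5887 0.1969 0.0308] z [ 0.181  0.018 -0.983] y [ 0.128 -0.992  0.005] F [ 6.1 -0.   1.2] op -0.0001 q [ 0.21  0.14  1.88 -0.03  0.93  1.67]
wrist 452 a [0.0598 0.0803] b [-0.0031  0.0034] slope 11.3 z0 0.0127 rect [array([70.1, -0.1]), array([21.3,  7. ]), np.float64(0.0)]
scene 568 a [-0.001   0.1018] b [-0.0269  0.0312] slope 10.8 z0 0.0146 rect [array([50. ,  1.5]), array([108. ,  60.9]), np.float64(0.5)]
top 460 a [-0.0034  0.102 ] b [-0.0294  0.0269] slope 9.8 z0 0.0136 rect [array([50.7, -2.3]), array([ 59.6, 115. ]), np.float64(89.9)]
```

Red is firmly home: 6 N with no further motion. I back off and go for the dark one.

jog_arm:
  steps:
    - {"delta_rot":[0,0,0],"linear":[0.006,0,0],"grip":0.0}
    - {"delta_rot":[0,0,0],"linear":[0.002,0,-0.02],"grip":0.0}
    - {"delta_rot":[0,0,0],"linear":[0,0,-0.05],"grip":0.0}
    - {"delta_rot":[0,0,0],"linear":[0,0,-0.05],"grip":0.03}
    - {"delta_rot":[0,0,0],"linear":[0,0,-0.04],"grip":0.08}
    - {"delta_rot":[0,0,0],"linear":[0,0,0],"grip":0.08}
    - {"delta_rot":[0,0,0],"linear":[0,0,0],"grip":0.08}

```text
t: 18.8
tool_pos: [0.5662, 0.1951, 0.1891]
tool_rot: [-3.116, -0.201, -0.279]
contact_force: [-0.2, 0.5, 0.1]
opening: 0.0579
grip_force: 0.0
```

```bash
python3 - <<'E'
from h import *
st(); blank("red",[.4715,.1821]); plan([.42,-.171,.195],10.5,25,14)
E
```

```text
t 18.8 p [0.5662 0.1951 0.1891] z [ 0.177  0.018 -0.984] y [ 0.128 -0.992  0.005] F [-0.2  0.5  0.1] op 0.0579 q [ 0.22 -0.09  1.83 -0.02  1.22  1.66]
wrist 6131 a [0.0014 0.1067] b [-0.0287  0.0286] slope 10.4 z0 0.013 rect [array([53.7, -0.6]), array([107.8,  59.8]), np.float64(0.4)]
scene 564 a [-0.0015  0.1008] b [-0.0257  0.0311] slope 10.0 z0 0.0149 rect [array([49.4,  2.2]), array([106.7,  60.9]), np.float64(0.3)]
top 471 a [-0.0044  0.1041] b [-0.0302  0.0262] slope 8.9 z0 0.0138 rect [array([50.5, -1.6]), array([112.1,  59. ]), np.float64(0.1)]
rot/row [ 0.09  1.08 -0.21] |d|/row 0.0281
[-0.0133, 0.0246, -0.0029]
[-0.0133, 0.0245, -0.0032]
[-0.0134, 0.0245, -0.0035]
[-0.0134, 0.0244, -0.0038]
[-0.0134, 0.0244, -0.0041]
[-0.0134, 0.0243, -0.0043]
[-0.0134, 0.0243, -0.0046]
[-0.0134, 0.0242, -0.0049]
[-0.0134, 0.0241, -0.0052]
[-0.0134, 0.0241, -0.0055]
[-0.0134, 0.024, -0.0058]
[-0.0133, 0.024, -0.0061]
[-0.0133, 0.0239, -0.0064]
[-0.0133, 0.0239, -0.0067]
```

jog_arm:
  steps:
    - {"delta_rot":[0.1,1.1,-0.2],"linear":[-0.0133,0.0245,-0.003],"grip":0.08}
    - {"delta_rot":[0.1,1.1,-0.2],"linear":[-0.0133,0.0245,-0.003],"grip":0.08}
    - {"delta_rot":[0.1,1.1,-0.2],"linear":[-0.0134,0.0245,-0.0035],"grip":0.08}
    - {"delta_rot":[0.1,1.1,-0.2],"linear":[-0.0134,0.0245,-0.004],"grip":0.08}
    - {"delta_rot":[0.1,1.1,-0.2],"linear":[-0.0134,0.0245,-0.004],"grip":0.08}
    - {"delta_rot":[0.1,1.1,-0.2],"linear":[-0.0134,0.0243,-0.0045],"grip":0.08}
    - {"delta_rot":[0.1,1.1,-0.2],"linear":[-0.0134,0.0243,-0.0045],"grip":0.08}

```text
t: 19.65
tool_pos: [0.4922, 0.0113, 0.19]
tool_rot: [-3.069, -0.239, -0.478]
contact_force: [-0.1, -0.3, 0.0]
opening: 0.0803
grip_force: 0.0
```

jog_arm:
  steps:
    - {"delta_rot":[0.1,1.1,-0.2],"linear":[-0.0134,0.0242,-0.005],"grip":0.08}
    - {"delta_rot":[0.1,1.1,-0.2],"linear":[-0.0134,0.024,-0.005],"grip":0.08}
    - {"delta_rot":[0.1,1.1,-0.2],"linear":[-0.0134,0.024,-0.0055],"grip":0.08}
    - {"delta_rot":[0.1,1.1,-0.2],"linear":[-0.0134,0.024,-0.006],"grip":0.08}
    - {"delta_rot":[0.1,1.1,-0.2],"linear":[-0.0134,0.024,-0.006],"grip":0.08}
    - {"delta_rot":[0.1,1.1,-0.2],"linear":[-0.0134,0.024,-0.0065],"grip":0.08}
    - {"delta_rot":[0.1,1.1,-0.2],"linear":[-0.0134,0.024,-0.0065],"grip":0.08}
    - {"delta_rot":[0,0,0],"linear":[0,0,0],"grip":0.08}
    - {"delta_rot":[0,0,0],"linear":[0,0,0],"grip":0.08}

```text
t: 20.55
tool_pos: [0.4202, -0.1709, 0.1941]
tool_rot: [-3.008, -0.27, -0.679]
contact_force: [0.8, -0.1, 0.2]
opening: 0.0798
grip_force: 0.0
```

```bash
python3 - <<'E'
from h import *
st()
im,P=cloud("wrist")
m=(P[...,2]>.115)&(P[...,2]<.128)
n,l_,s,c=cv2.connectedComponentsWithStats(m.astype(np.uint8))
for i in range(1,n):
    if s[i,4]<150: continue
    p=P[l_==i]; print(im[l_==i].mean(0).round(),np.median(p,0).round(4),cv2.minAreaRect(p[:,:2].astype(np.float32)*1000))
plan([.4675,-.1624,.0919],10.5,25,7)
E
```

```text
t 20.55 p [ 0.4202 -0.1709  0.1941] z [ 0.422  0.083 -0.903] y [ 0.179 -0.984 -0.006] F [ 0.8 -0.1  0.2] op 0.0798 q [-0.78 -0.63  2.27  0.38  1.26  0.54]
[207. 163. 104.] [ 0.5133 -0.1556  0.121 ] ((514.2800903320312, -155.50930786132812), (9.039658546447754, 59.83806228637695), 11.132682800292969)
[93. 68. 50.] [ 0.4585 -0.1637  0.121 ] ((458.8939514160156, -163.87298583984375), (8.339508056640625, 59.683536529541016), 11.160957336425781)
rot/row [-0.04 -0.07 -0.03] |d|/row 0.0161
[-0.0002, 0.0002, 0.0161]
```

jog_arm:
  steps:
    - {"delta_rot":[0,0,0],"linear":[0,0,0.016],"grip":0.08}
    - {"delta_rot":[0,0,0],"linear":[0,0,0.016],"grip":0.08}
    - {"delta_rot":[0,0,0],"linear":[0,0,0.016],"grip":0.08}
    - {"delta_rot":[0,0,0],"linear":[0,0,0.016],"grip":0.08}
    - {"delta_rot":[0,0,0],"linear":[0,0,0.016],"grip":0.08}
    - {"delta_rot":[0,0,0],"linear":[0,0,0.016],"grip":0.08}
    - {"delta_rot":[0,0,0],"linear":[0,0,0.016],"grip":0.08}
    - {"delta_rot":[0,0,0],"linear":[0,0,0],"grip":0.08}

```text
t: 21.4
tool_pos: [0.4676, -0.1589, 0.0918]
tool_rot: [-3.006, -0.277, -0.675]
contact_force: [-0.8, -0.1, 0.1]
opening: 0.0799
grip_force: 0.0
```

jog_arm:
  newtons: 40
  steps:
    - {"delta_rot":[0,0,0],"linear":[0,0,0],"grip":0.07}
    - {"delta_rot":[0,0,0],"linear":[0,0,0],"grip":0.05}
    - {"delta_rot":[0,0,0],"linear":[0,0,0],"grip":0.05}
    - {"delta_rot":[0,0,0],"linear":[0,0,0],"grip":0.05}
    - {"delta_rot":[0,0,0],"linear":[0,0,0],"grip":0.05}
    - {"delta_rot":[0,0,0],"linear":[0,0,0],"grip":0.05}

```text
t: 22.0
tool_pos: [0.4689, -0.1621, 0.0958]
tool_rot: [-3.01, -0.274, -0.685]
contact_force: [-1.2, 0.4, 4.2]
opening: 0.0589
grip_force: 43.3
```

```bash
python3 - <<'E'
from h import *
st(); o=ctrl.get_obs(); p=np.array(o["tool_pos"])
plan(p+[0,0,.12],10.5,25,6)
E
```

```text
t 22.0 p [ 0.4689 -0.1621  0.0958] z [ 0.425  0.081 -0.901] y [ 0.181 -0.983 -0.002] F [-1.2  0.4  4.2] op 0.0589 q [-0.67 -0.38  2.28  0.41  0.98  0.53]
rot/row [-0.02 -0.11 -0.02] |d|/row 0.02
[0.0087, -0.0, -0.018]
```

jog_arm:
  steps:
    - {"delta_rot":[0,0,0],"linear":[0.0045,0,-0.009],"grip":0.05}
    - {"delta_rot":[0,0,0],"linear":[0.0045,0,-0.009],"grip":0.05}
    - {"delta_rot":[0,0,0],"linear":[0.0087,0,-0.018],"grip":0.05}
    - {"delta_rot":[0,0,0],"linear":[0.0087,0,-0.018],"grip":0.05}
    - {"delta_rot":[0,0,0],"linear":[0.0087,0,-0.018],"grip":0.05}
    - {"delta_rot":[0,0,0],"linear":[0.0087,0,-0.018],"grip":0.05}
    - {"delta_rot":[0,0,0],"linear":[0.0087,0,-0.018],"grip":0.05}
    - {"delta_rot":[0,0,0],"linear":[0,0,0],"grip":0.05}
    - {"delta_rot":[0,0,0],"linear":[0,0,0],"grip":0.05}

```text
t: 22.9
tool_pos: [0.4692, -0.1621, 0.2153]
tool_rot: [-3.01, -0.274, -0.684]
contact_force: [0.1, 0.2, -0.8]
opening: 0.0593
grip_force: 43.1
```

```bash
python3 - <<'E'
from h import *
st(); plan([.5144,.1874,.15],7.1,-40,16)
E
```

```text
t 22.9 p [ 0.4692 -0.1621  0.2153] z [ 0.425  0.08  -0.902] y [ 0.181 -0.983 -0.002] F [ 0.1  0.2 -0.8] op 0.0593 q [-0.67 -0.52  2.17  0.36  1.22  0.64]
rot/row [ 0.02 -4.1   0.22] |d|/row 0.0224
[0.0043, -0.021, 0.0066]
[0.0047, -0.021, 0.0063]
[0.005, -0.021, 0.006]
[0.0054, -0.021, 0.0056]
[0.0057, -0.021, 0.0052]
[0.006, -0.0211, 0.0048]
[0.0062, -0.0211, 0.0044]
[0.0064, -0.0211, 0.0039]
[0.0066, -0.0211, 0.0035]
[0.0068, -0.0211, 0.003]
[0.0069, -0.0212, 0.0025]
[0.007, -0.0212, 0.002]
[0.007, -0.0212, 0.0016]
[0.007, -0.0212, 0.0011]
[0.007, -0.0213, 0.0006]
[0.0069, -0.0213, 0.0001]
```

jog_arm:
  steps:
    - {"delta_rot":[0,-4.1,0.2],"linear":[0.0043,-0.021,0.0065],"grip":0.05}
    - {"delta_rot":[0,-4.1,0.2],"linear":[0.0047,-0.021,0.0065],"grip":0.05}
    - {"delta_rot":[0,-4.1,0.2],"linear":[0.005,-0.021,0.006],"grip":0.05}
    - {"delta_rot":[0,-4.1,0.2],"linear":[0.0055,-0.021,0.0055],"grip":0.05}
    - {"delta_rot":[0,-4.1,0.2],"linear":[0.0057,-0.021,0.005],"grip":0.05}
    - {"delta_rot":[0,-4.1,0.2],"linear":[0.006,-0.021,0.005],"grip":0.05}
    - {"delta_rot":[0,-4.1,0.2],"linear":[0.006,-0.021,0.0045],"grip":0.05}
    - {"delta_rot":[0,-4.1,0.2],"linear":[0.0065,-0.021,0.004],"grip":0.05}

```text
t: 23.7
tool_pos: [0.4908, 0.0137, 0.1803]
tool_rot: [3.123, 0.244, -0.207]
contact_force: [0.7, 0.4, -1.2]
opening: 0.0593
grip_force: 43.1
```

jog_arm:
  steps:
    - {"delta_rot":[0,-4.1,0.2],"linear":[0.0066,-0.021,0.0035],"grip":0.05}
    - {"delta_rot":[0,-4.1,0.2],"linear":[0.0068,-0.021,0.003],"grip":0.05}
    - {"delta_rot":[0,-4.1,0.2],"linear":[0.007,-0.021,0.0025],"grip":0.05}
    - {"delta_rot":[0,-4.1,0.2],"linear":[0.007,-0.021,0.002],"grip":0.05}
    - {"delta_rot":[0,-4.1,0.2],"linear":[0.007,-0.021,0.0015],"grip":0.05}
    - {"delta_rot":[0,-4.1,0.2],"linear":[0.007,-0.021,0.001],"grip":0.05}
    - {"delta_rot":[0,-4.1,0.2],"linear":[0.007,-0.021,0.0005],"grip":0.05}
    - {"delta_rot":[0,-4.1,0.2],"linear":[0.007,-0.021,0],"grip":0.05}
    - {"delta_rot":[0,0,0],"linear":[0,0,0],"grip":0.05}
    - {"delta_rot":[0,0,0],"linear":[0,0,0],"grip":0.05}

```text
t: 24.7
tool_pos: [0.5133, 0.1855, 0.1471]
tool_rot: [2.899, 0.188, -1.061]
contact_force: [-0.2, -0.2, 0.4]
opening: 0.059
grip_force: 43.2
```

```bash
python3 - <<'E'
from h import *
st()
s,Q=cloud("scene"); q=Q[...,:2]-[.4268,.1765]; a=q@f; b=q@l
m=(Q[...,2]>.1)&(Q[...,2]<.22)&(abs(b)<.05)&(a>-.02)&(a<.105)&(s.max(-1)<90)
A=np.c_[a[m],b[m],Q[...,2][m]]
c=np.polyfit(A[:,0],A[:,2],1); r=abs(A[:,2]-np.polyval(c,A[:,0])); A=A[r<.006]; c=np.polyfit(A[:,0],A[:,2],1)
print(len(A),np.percentile(A,[1,99],axis=0).round(4),np.degrees(np.arctan(c[0])),c)
plan([.5144,.1874,.046],7.1,-40,8)
E
```

```text
t 24.7 p [0.5133 0.1855 0.1471] z [-0.64  -0.087 -0.764] y [ 0.13  -0.991  0.004] F [-0.2 -0.2  0.4] op 0.059 q [0.19 0.4  1.47 0.04 1.97 1.64]
687 [[ 0.0041 -0.0315  0.126 ]
 [ 0.1028  0.0405  0.1732]] 24.033717549270257 [0.44593401 0.12520032]
rot/row [0.05 0.01 0.02] |d|/row 0.0128
[0.0083, -0.0003, 0.0097]
```

jog_arm:
  steps:
    - {"delta_rot":[0,0,0],"linear":[0.0083,-0.0003,0.0097],"grip":0.05}
    - {"delta_rot":[0,0,0],"linear":[0.0083,-0.0003,0.0097],"grip":0.05}
    - {"delta_rot":[0,0,0],"linear":[0.0083,-0.0003,0.0097],"grip":0.05}
    - {"delta_rot":[0,0,0],"linear":[0.0083,-0.0003,0.0097],"grip":0.05}
    - {"delta_rot":[0,0,0],"linear":[0.0083,-0.0003,0.0097],"grip":0.05}
    - {"delta_rot":[0,0,0],"linear":[0.0083,-0.0003,0.0097],"grip":0.05}
    - {"delta_rot":[0,0,0],"linear":[0.0083,-0.0003,0.0097],"grip":0.05}
    - {"delta_rot":[0,0,0],"linear":[0.0083,-0.0003,0.0097],"grip":0.05}
    - {"delta_rot":[0,0,0],"linear":[0,0,0],"grip":0.05}
    - {"delta_rot":[0,0,0],"linear":[0,0,0],"grip":0.05}

```text
t: 25.75
tool_pos: [0.5148, 0.1878, 0.0468]
tool_rot: [2.901, 0.187, -1.058]
contact_force: [0.9, 0.5, -0.5]
opening: 0.059
grip_force: 43.2
```

jog_arm:
  steps:
    - {"delta_rot":[0,0,0],"linear":[0.0013,0,0.0015],"grip":0.05}
    - {"delta_rot":[0,0,0],"linear":[0.0013,0,0.0015],"grip":0.05}
    - {"delta_rot":[0,0,0],"linear":[0.0013,0,0.0015],"grip":0.05}
    - {"delta_rot":[0,0,0],"linear":[0,0,0],"grip":0.05}
    - {"delta_rot":[0,0,0],"linear":[0,0,0],"grip":0.05}

```text
t: 26.25
tool_pos: [0.515, 0.1878, 0.0412]
tool_rot: [2.902, 0.187, -1.057]
contact_force: [0.3, 0.6, -0.8]
opening: 0.0592
grip_force: 43.2
```

jog_arm:
  steps:
    - {"delta_rot":[0,0,0],"linear":[0.001,0,0.0012],"grip":0.05}
    - {"delta_rot":[0,0,0],"linear":[0.001,0,0.0012],"grip":0.05}
    - {"delta_rot":[0,0,0],"linear":[0,0,0],"grip":0.05}
    - {"delta_rot":[0,0,0],"linear":[0,0,0],"grip":0.05}

```text
t: 26.65
tool_pos: [0.5149, 0.1878, 0.0379]
tool_rot: [2.902, 0.187, -1.057]
contact_force: [1.0, 0.7, -0.5]
opening: 0.0591
grip_force: 43.2
```

jog_arm:
  steps:
    - {"delta_rot":[0,0,0],"linear":[0.001,0,0.0012],"grip":0.05}
    - {"delta_rot":[0,0,0],"linear":[0,0,0],"grip":0.05}
    - {"delta_rot":[0,0,0],"linear":[0,0,0],"grip":0.05}

```text
t: 26.95
tool_pos: [0.5149, 0.1878, 0.0363]
tool_rot: [2.902, 0.187, -1.057]
contact_force: [0.1, 0.5, -0.7]
opening: 0.0586
grip_force: 43.2
```

jog_arm:
  steps:
    - {"delta_rot":[0,0,0],"linear":[0.001,0,0.0012],"grip":0.05}
    - {"delta_rot":[0,0,0],"linear":[0,0,0],"grip":0.05}
    - {"delta_rot":[0,0,0],"linear":[0,0,0],"grip":0.05}

```text
t: 27.25
tool_pos: [0.5149, 0.1878, 0.0348]
tool_rot: [2.902, 0.187, -1.057]
contact_force: [0.8, -0.7, -0.1]
opening: 0.0591
grip_force: 43.2
```

jog_arm:
  steps:
    - {"delta_rot":[0,0,0],"linear":[0.001,0,0.0012],"grip":0.05}
    - {"delta_rot":[0,0,0],"linear":[0,0,0],"grip":0.05}
    - {"delta_rot":[0,0,0],"linear":[0,0,0],"grip":0.05}

```text
t: 27.55
tool_pos: [0.515, 0.1878, 0.0335]
tool_rot: [2.902, 0.187, -1.057]
contact_force: [0.7, -0.0, 1.5]
opening: 0.0588
grip_force: 43.3
```

jog_arm:
  steps:
    - {"delta_rot":[0,0,0],"linear":[0.0005,0,0.0006],"grip":0.05}
    - {"delta_rot":[0,0,0],"linear":[-0.0012,0,0.001],"grip":0.05}
    - {"delta_rot":[0,0,0],"linear":[-0.0012,0,0.001],"grip":0.05}
    - {"delta_rot":[0,0,0],"linear":[-0.0012,0,0.001],"grip":0.05}
    - {"delta_rot":[0,0,0],"linear":[0,0,0],"grip":0.05}
    - {"delta_rot":[0,0,0],"linear":[0,0,0],"grip":0.05}

```text
t: 28.15
tool_pos: [0.5102, 0.1872, 0.0327]
tool_rot: [2.902, 0.187, -1.057]
contact_force: [0.9, -0.9, 3.4]
opening: 0.0592
grip_force: 43.5
```

jog_arm:
  steps:
    - {"delta_rot":[0,0,0],"linear":[-0.0012,0,0.001],"grip":0.05}
    - {"delta_rot":[0,0,0],"linear":[0,0,0],"grip":0.05}
    - {"delta_rot":[0,0,0],"linear":[0,0,0],"grip":0.05}

```text
t: 28.45
tool_pos: [0.5087, 0.187, 0.0326]
tool_rot: [2.902, 0.187, -1.057]
contact_force: [2.0, 0.0, 3.1]
opening: 0.0587
grip_force: 43.5
```

jog_arm:
  steps:
    - {"delta_rot":[0,0,0],"linear":[-0.0012,0,0.001],"grip":0.05}
    - {"delta_rot":[0,0,0],"linear":[0,0,0],"grip":0.05}
    - {"delta_rot":[0,0,0],"linear":[0,0,0],"grip":0.05}

```text
t: 28.75
tool_pos: [0.5075, 0.1868, 0.0327]
tool_rot: [2.902, 0.187, -1.056]
contact_force: [3.5, 1.1, 4.0]
opening: 0.0593
grip_force: 43.7
```

jog_arm:
  steps:
    - {"delta_rot":[0,0,0],"linear":[-0.0012,0,0.001],"grip":0.05}
    - {"delta_rot":[0,0,0],"linear":[0,0,0],"grip":0.05}
    - {"delta_rot":[0,0,0],"linear":[0,0,0],"grip":0.05}

```text
t: 29.05
tool_pos: [0.5072, 0.1867, 0.0332]
tool_rot: [2.904, 0.187, -1.051]
contact_force: [6.0, 0.0, 5.7]
opening: 0.059
grip_force: 43.9
```

jog_arm:
  steps:
    - {"delta_rot":[0,0,0],"linear":[0,0,0],"grip":0.07}
    - {"delta_rot":[0,0,0],"linear":[0,0,0],"grip":0.078}
    - {"delta_rot":[0,0,0],"linear":[0,0,0],"grip":0.078}
    - {"delta_rot":[0,0,0],"linear":[0,0,0],"grip":0.078}
    - {"delta_rot":[0,0,0],"linear":[0,0,-0.02],"grip":0.078}
    - {"delta_rot":[0,0,0],"linear":[0,0,-0.03],"grip":0.078}
    - {"delta_rot":[0,0,0],"linear":[0,0,-0.04],"grip":0.078}
    - {"delta_rot":[0,0,0],"linear":[0,0,-0.04],"grip":0.078}
    - {"delta_rot":[0,0,0],"linear":[0,0,0],"grip":0.078}
    - {"delta_rot":[0,0,0],"linear":[0,0,0],"grip":0.078}

```text
t: 30.05
tool_pos: [0.5891, 0.1978, 0.1324]
tool_rot: [2.903, 0.187, -1.054]
contact_force: [-0.4, -0.1, -0.5]
opening: 0.0778
grip_force: 0.0
```

```bash
python3 - <<'E'
from h import *
st(); blank("dark",[.4268,.1765])
d=np.array([np.sin(np.radians(10))*f[0],np.sin(np.radians(10))*f[1],-np.cos(np.radians(10))])
p=np.r_[np.array([.4268,.1765])+.132*f,.0310]; print(p,p-.05*d); plan(p-.05*d,7.1,10,10)
E
```

```text
t 30.05 p [0.5891 0.1978 0.1324] z [-0.636 -0.086 -0.767] y [ 0.129 -0.992  0.003] F [-0.4 -0.1 -0.5] op 0.0778 q [0.19 0.57 1.26 0.04 2.01 1.63]
wrist 3776 a [0.0046 0.1104] b [-0.0289  0.0282] slope 9.2 z0 0.0136 rect [array([56.8, -0.8]), array([108.2,  59. ]), np.float64(1.1)]
scene 569 a [0.0008 0.1043] b [-0.0264  0.032 ] slope 9.7 z0 0.015 rect [array([53. ,  2.2]), array([106.4,  61.9]), np.float64(0.9)]
top 79 a [0.0061 0.1025] b [0.0149 0.0269] slope 9.2 z0 0.014 rect [array([54.7, 21.6]), array([13.2, 97.8]), np.float64(87.9)]
[0.5577836 0.1928152 0.031    ] [0.54916805 0.19174205 0.08024039]
rot/row [0.03 5.03 0.03] |d|/row 0.0063
[0.0003, 0.0001, 0.0063]
[-0.0002, 0.0001, 0.0063]
[-0.0008, 0.0001, 0.0062]
[-0.0013, 0.0001, 0.0061]
[-0.0019, 0.0001, 0.006]
[-0.0024, 0.0001, 0.0058]
[-0.0029, 0.0001, 0.0056]
[-0.0034, 0.0001, 0.0053]
[-0.0038, 0.0001, 0.005]
[-0.0042, 0.0001, 0.0046]
```

Dark lies flat (slope 9–10°), 2–3 mm short by the measurements. Same push home.

jog_arm:
  steps:
    - {"delta_rot":[0,5,0],"linear":[0.0003,0,0.0063],"grip":0.0}
    - {"delta_rot":[0,5,0],"linear":[-0.0002,0,0.0063],"grip":0.0}
    - {"delta_rot":[0,5,0],"linear":[-0.0008,0,0.0062],"grip":0.0}
    - {"delta_rot":[0,5,0],"linear":[-0.0013,0,0.006],"grip":0.0}
    - {"delta_rot":[0,5,0],"linear":[-0.002,0,0.006],"grip":0.0}
    - {"delta_rot":[0,5,0],"linear":[-0.0024,0,0.0058],"grip":0.0}
    - {"delta_rot":[0,5,0],"linear":[-0.003,0,0.0056],"grip":0.0}
    - {"delta_rot":[0,5,0],"linear":[-0.0034,0,0.0053],"grip":0.0}
    - {"delta_rot":[0,5,0],"linear":[-0.0038,0,0.005],"grip":0.0}
    - {"delta_rot":[0,5,0],"linear":[-0.0042,0,0.0046],"grip":0.0}

```text
t: 31.2
tool_pos: [0.5487, 0.1923, 0.0804]
tool_rot: [-3.115, -0.203, -0.273]
contact_force: [-0.1, 1.2, -0.6]
opening: -0.0001
grip_force: 0.0
```

jog_arm:
  steps:
    - {"delta_rot":[0,0,0],"linear":[0,0,0],"grip":0.0}
    - {"delta_rot":[0,0,0],"linear":[0,0,0],"grip":0.0}

```text
t: 31.4
tool_pos: [0.5493, 0.1924, 0.0812]
tool_rot: [-3.116, -0.203, -0.267]
contact_force: [0.3, -0.3, 0.6]
opening: 0.0
grip_force: 0.0
```

```bash
python3 - <<'E'
from h import *
st(); plan([.5578,.1928,.031],7.1,10,5)
E
```

```text
t 31.4 p [0.5493 0.1924 0.0812] z [ 0.169  0.018 -0.985] y [ 0.13  -0.992  0.004] F [ 0.3 -0.3  0.6] op 0.0 q [ 0.22 -0.01  1.95 -0.02  1.04  1.67]
rot/row [0.03 0.05 0.08] |d|/row 0.0102
[-0.0, 0.0001, 0.0102]
```

jog_arm:
  steps:
    - {"delta_rot":[0,0,0],"linear":[0,0,0.01],"grip":0.0}
    - {"delta_rot":[0,0,0],"linear":[0,0,0.01],"grip":0.0}
    - {"delta_rot":[0,0,0],"linear":[0,0,0.01],"grip":0.0}
    - {"delta_rot":[0,0,0],"linear":[0,0,0.01],"grip":0.0}
    - {"delta_rot":[0,0,0],"linear":[0,0,0.01],"grip":0.0}
    - {"delta_rot":[0,0,0],"linear":[0,0,0],"grip":0.0}
    - {"delta_rot":[0,0,0],"linear":[0,0,0],"grip":0.0}

```text
t: 32.1
tool_pos: [0.5591, 0.1935, 0.0326]
tool_rot: [-3.116, -0.203, -0.271]
contact_force: [-0.4, -0.4, -0.3]
opening: -0.0
grip_force: 0.0
```

jog_arm:
  steps:
    - {"delta_rot":[0,0,0],"linear":[-0.003,0,0],"grip":0.0}
    - {"delta_rot":[0,0,0],"linear":[-0.003,0,0],"grip":0.0}
    - {"delta_rot":[0,0,0],"linear":[0,0,0],"grip":0.0}
    - {"delta_rot":[0,0,0],"linear":[0,0,0],"grip":0.0}

```text
t: 32.5
tool_pos: [0.5533, 0.1928, 0.0322]
tool_rot: [-3.115, -0.203, -0.273]
contact_force: [0.4, 0.5, -0.2]
opening: -0.0001
grip_force: 0.0
```

jog_arm:
  steps:
    - {"delta_rot":[0,0,0],"linear":[-0.002,0,0],"grip":0.0}
    - {"delta_rot":[0,0,0],"linear":[-0.002,0,0],"grip":0.0}
    - {"delta_rot":[0,0,0],"linear":[0,0,0],"grip":0.0}
    - {"delta_rot":[0,0,0],"linear":[0,0,0],"grip":0.0}

```text
t: 32.9
tool_pos: [0.5494, 0.1923, 0.0313]
tool_rot: [-3.115, -0.203, -0.272]
contact_force: [0.4, 1.4, -0.0]
opening: 0.0002
grip_force: 0.0
```

jog_arm:
  steps:
    - {"delta_rot":[0,0,0],"linear":[-0.0015,0,0],"grip":0.0}
    - {"delta_rot":[0,0,0],"linear":[0,0,0],"grip":0.0}
    - {"delta_rot":[0,0,0],"linear":[0,0,0],"grip":0.0}

```text
t: 33.2
tool_pos: [0.548, 0.1921, 0.031]
tool_rot: [-3.115, -0.203, -0.272]
contact_force: [0.5, 0.1, 0.2]
opening: -0.0003
grip_force: 0.0
```

jog_arm:
  steps:
    - {"delta_rot":[0,0,0],"linear":[-0.0015,0,0.0008],"grip":0.0}
    - {"delta_rot":[0,0,0],"linear":[0,0,0],"grip":0.0}
    - {"delta_rot":[0,0,0],"linear":[0,0,0],"grip":0.0}

```text
t: 33.5
tool_pos: [0.5466, 0.1919, 0.0299]
tool_rot: [-3.115, -0.203, -0.272]
contact_force: [-0.4, 0.3, 0.5]
opening: -0.0002
grip_force: 0.0
```

jog_arm:
  steps:
    - {"delta_rot":[0,0,0],"linear":[-0.0015,0,0],"grip":0.0}
    - {"delta_rot":[0,0,0],"linear":[0,0,0],"grip":0.0}
    - {"delta_rot":[0,0,0],"linear":[0,0,0],"grip":0.0}

```text
t: 33.8
tool_pos: [0.5452, 0.1917, 0.0297]
tool_rot: [-3.115, -0.203, -0.272]
contact_force: [-0.3, 0.2, 0.1]
opening: -0.0
grip_force: 0.0
```

jog_arm:
  steps:
    - {"delta_rot":[0,0,0],"linear":[-0.0015,0,0],"grip":0.0}
    - {"delta_rot":[0,0,0],"linear":[0,0,0],"grip":0.0}
    - {"delta_rot":[0,0,0],"linear":[0,0,0],"grip":0.0}

```text
t: 34.1
tool_pos: [0.5445, 0.1915, 0.0301]
tool_rot: [-3.115, -0.203, -0.275]
contact_force: [2.5, 0.8, -0.1]
opening: 0.0
grip_force: 1.3
```

jog_arm:
  steps:
    - {"delta_rot":[0,0,0],"linear":[-0.001,0,0],"grip":0.0}
    - {"delta_rot":[0,0,0],"linear":[0,0,0],"grip":0.0}
    - {"delta_rot":[0,0,0],"linear":[0,0,0],"grip":0.0}

```text
t: 34.4
tool_pos: [0.5443, 0.1915, 0.0305]
tool_rot: [-3.115, -0.203, -0.278]
contact_force: [5.7, -0.8, 0.0]
opening: 0.0001
grip_force: 2.5
```

Firm contact, with no further motion at 6 N: the dark blank is home. Back off, retreat, and verify.

jog_arm:
  steps:
    - {"delta_rot":[0,0,0],"linear":[0.006,0,0],"grip":0.0}
    - {"delta_rot":[0,0,0],"linear":[0.002,0,-0.02],"grip":0.0}
    - {"delta_rot":[0,0,0],"linear":[0,0,-0.05],"grip":0.0}
    - {"delta_rot":[0,0,0],"linear":[0.02,0,-0.04],"grip":0.0}
    - {"delta_rot":[0,0,0],"linear":[0.02,0,-0.04],"grip":0.0}
    - {"delta_rot":[0,0,0],"linear":[0.02,0,-0.04],"grip":0.0}
    - {"delta_rot":[0,0,0],"linear":[0,0,0],"grip":0.0}
    - {"delta_rot":[0,0,0],"linear":[0,0,0],"grip":0.0}

```text
t: 35.2
tool_pos: [0.5767, 0.1967, 0.2292]
tool_rot: [-3.115, -0.203, -0.272]
contact_force: [-0.8, 0.1, -1.7]
opening: 0.0
grip_force: 0.0
```

```bash
python3 - <<'E'
from h import *
st(); blank("dark",[.4268,.1765]); blank("red",[.4715,.1821])
im,P=cloud("wrist"); cv2.imwrite("pics/w9.png",im[:,:,::-1])
E
```

```text
t 35.2 p [0.5767 0.1967 0.2292] z [ 0.172  0.019 -0.985] y [ 0.129 -0.992  0.003] F [-0.8  0.1 -1.7] op 0.0 q [ 0.21 -0.09  1.77 -0.02  1.29  1.66]
wrist 609 a [0.0931 0.1094] b [-0.0288  0.0287] slope 7.6 z0 0.0175 rect [array([101.2,  -1.4]), array([61.1, 21.9]), np.float64(84.7)]
scene 590 a [-0.0003  0.1056] b [-0.0257  0.0313] slope 9.6 z0 0.0152 rect [array([54.1,  2.9]), array([112.8,  59.4]), np.float64(0.1)]
top 494 a [-0.0031  0.105 ] b [-0.0304  0.0264] slope 9.4 z0 0.0134 rect [array([52.7, -3.6]), array([ 63.4, 120. ]), np.float64(88.0)]
wrist 1865 a [0.0638 0.1073] b [-0.0283  0.0288] slope 9.9 z0 0.0138 rect [array([85.5,  0.2]), array([44.7, 58.8]), np.float64(0.5)]
scene 210 a [0.0565 0.1032] b [-0.0249  0.0317] slope 5.1 z0 0.0226 rect [array([79.4,  2.3]), array([47.5, 61.5]), np.float64(2.4)]
top 186 a [0.0515 0.1033] b [-0.0301  0.0262] slope 0.3 z0 0.0272 rect [array([74.6, -2.4]), array([58. , 58.1]), np.float64(1.4)]
```

View pics/w9.png

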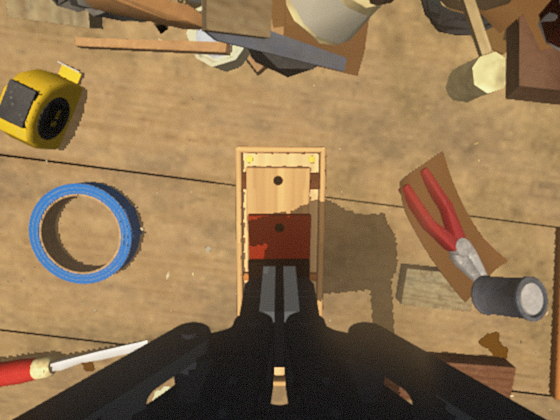

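The three blanks are shingled (pale dot (278,180), red (279,228)), but the fingers hide the dark one's foot. One clearer look before handing in.

jog_arm:
  steps:
    - {"delta_rot":[0,-5,0],"linear":[0.02,0,-0.02],"grip":0.04}
    - {"delta_rot":[0,-5,0],"linear":[0.02,0,-0.02],"grip":0.08}
    - {"delta_rot":[0,-5,0],"linear":[0.02,0,-0.02],"grip":0.08}
    - {"delta_rot":[0,-5,0],"linear":[0.02,0,0],"grip":0.08}
    - {"delta_rot":[0,-5,0],"linear":[0.02,0,0],"grip":0.08}
    - {"delta_rot":[0,-5,0],"linear":[0,0,0],"grip":0.08}
    - {"delta_rot":[0,0,0],"linear":[0,0,0],"grip":0.08}
    - {"delta_rot":[0,0,0],"linear":[0,0,0],"grip":0.08}

```text
t: 36.35
tool_pos: [0.6697, 0.2089, 0.2865]
tool_rot: [3.062, 0.198, -0.542]
contact_force: [0.0, -0.9, 1.1]
opening: 0.0799
grip_force: 0.0
```

```bash
python3 - <<'E'
from h import *
st(); blank("dark",[.4268,.1765]); blank("red",[.4715,.1821])
im,P=cloud("wrist"); q=P[...,:2]-[.4268,.1765]; a=q@f; b=q@l
m=((abs(a)<.16)&(abs(b)<.06)).nonzero(); v0,u0=m[0].min(),m[1].min()
cv2.imwrite("pics/w10.png",cv2.resize(im[v0:m[0].max(),u0:m[1].max(),::-1],(500,600)))
E
```

```text
t 36.35 p [0.6697 0.2089 0.2865] z [-0.34  -0.048 -0.939] y [ 0.13  -0.992  0.004] F [ 0.  -0.9  1.1] op 0.0799 q [0.19 0.44 1.1  0.02 1.95 1.63]
wrist 2303 a [0.0032 0.1092] b [-0.0287  0.0279] slope 9.9 z0 0.0129 rect [array([56. , -1.4]), array([108.3,  59.5]), np.float64(0.7)]
scene 557 a [0.0009 0.1013] b [-0.0259  0.0311] slope 10.1 z0 0.0146 rect [array([50.6,  2.8]), array([102.8,  59.7]), np.float64(0.7)]
top 185 a [-0.0009  0.0985] b [0.0028 0.0274] slope 10.2 z0 0.0131 rect [array([50.2, 14.4]), array([110.3,  24.6]), np.float64(2.6)]
wrist 1521 a [0.0638 0.1088] b [-0.0281  0.0288] slope 8.8 z0 0.0152 rect [array([86.5,  0.1]), array([46.2, 58.4]), np.float64(0.8)]
scene 233 a [0.0544 0.1028] b [-0.0258  0.0318] slope 3.2 z0 0.0256 rect [array([79.7,  2.9]), array([51.1, 62.2]), np.float64(4.1)]
top 33 a [0.0577 0.1007] b [0.0175 0.028 ] slope 6.6 z0 0.0191 rect [array([79. , 22.8]), array([43.3, 10.2]), np.float64(2.6)]
```

View pics/w10.png

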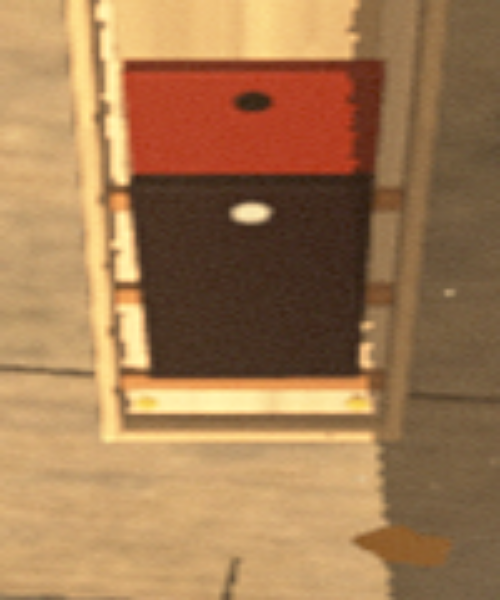

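The dark foot (row 376) sits right on the last lath, with red and pale squarely above it. Handing in.

```bash
python3 -c "
from station import ctrl
print(ctrl.finish_job())"
```

```text
the job is handed in; nothing more can be done
None
```

I handed the job in at about 36 s: the red-brown blank lies home at the middle lath and the dark one at the last lath, each pushed until it stopped firm against its lath, and the pale one looked still in place; no verdict came back.

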